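Lap the plaster bases on the extraction mat

TASK

Slide every plaster base across the bench, without lifting it, squarely inside the white outline of its own size on the black mat, then turn the dust-extraction knob clockwise until it clicks on. With the extraction running, take the sprung lapping block and lap each base with one slow, steady, full-length stroke, the pad pressed flat and lightly along the middle of its top: the largest base first, the smallest last. Then stand the block back in the middle of its steel plate, turn the knob back off, and leave all the bases inside their outlines and the other things on the bench undisturbed.

Things in the scene. Friction and masses are not known exactly. Their poses are not given: they have to be found in the camera images.
- mat: Black lapping mat let in flush with the bench, 345 x 135 mm, no step at its edge. Origin at its centre on the bench surface, x along its long side. Three white outlines lie in a row along its x axis, 105 mm apart, the middle one at the mat's origin, in any order.
- park: Steel parking plate for the lapping block, 90 x 110 mm, let in flush with the bench (no step). Origin at its centre on the bench surface.
- block: Lapping block, loose, 210 g. Wooden grip bar 44 (x) x 22 (y) mm, 34 to 64 mm above the origin, on a plate 50 x 60 mm, 28 to 34 mm up; take it across y. Origin: centre of the pad's underside, spring at rest; z up. The pad hangs on an upright spring: 1.5 N preload, then 0.6 N per mm pressed down, bottoms at 14 mm; 6 mm gives about 5 N. Standing by itself it hardly sinks.
- pad: The block's abrasive pad, 40 mm along x, 60 mm along y, 10 mm thick, sliding up and down under the grip. Origin: centre of its flat abrasive underside; same axes as the block.
- switchbox: White dust-extraction switch box fixed to the bench, 100 (x) x 120 (y) x 55 mm high, origin at the centre of its underside; the knob stands on its top at the middle.
- knob (a joint): Detented torque knob of the dust extraction, axis vertical, in rad: 0 = off, at its stop; 1.35 = on, at its other stop; grows clockwise seen from above. Resists with about 0.1 N m, springing back to 0 if let go before 0.85; past that it clicks over and is pulled to 1.35, where it stays. Turned back (same effort) below 0.85 it springs to 0.
- knob_grip (a point): Point on the knob's axis, 83 mm above the bench, at TCP height for gripping. Knob: disc of radius 22 mm (to 62 mm above the bench) with a bar grip on it 42 mm long, 12 mm wide, from 62 to 90 mm above the bench. The point's x axis runs along the bar and turns with the knob; at 0 it is the switch box's x.
- base_large: The large plaster base: loose flat slab with 10 mm cut corners, 92 mm along x, 64 mm along y, 18 mm thick, about 210 g. Origin at the centre of its underside; its flat top is the face to lap. Either way round is the same. May be absent.
- outline_large: White painted outline on the mat for the large base, 108 x 80 mm outside (8 mm margin all round), flat; always there. Origin at its centre on the bench surface, axes along the mat's.
- base_medium: The medium plaster base: loose flat slab with 10 mm cut corners, 78 mm along x, 54 mm along y, 18 mm thick, about 144 g. Origin at the centre of its underside; its flat top is the face to lap. Either way round is the same. May be absent.
- outline_medium: White painted outline on the mat for the medium base, 94 x 70 mm outside (8 mm margin all round), flat; always there. Origin at its centre on the bench surface, axes along the mat's.
- base_small: The small plaster base: loose flat slab with 10 mm cut corners, 64 mm along x, 44 mm along y, 18 mm thick, about 96 g. Origin at the centre of its underside; its flat top is the face to lap. Either way round is the same. May be absent.
- outline_small: White painted outline on the mat for the small base, 80 x 60 mm outside (8 mm margin all round), flat; always there. Origin at its centre on the bench surface, axes along the mat's.
- arch_a: Plaster dental arch with a row of teeth on top, 60 x 58 x 29 mm, loose bystander. Origin under its centre.
- jar: Small amber glass jar, 56 mm across, 70 mm high, loose bystander. Origin under its centre.
- bowl: Steel mixing bowl, 100 mm across, 45 mm high, loose bystander. Origin under its centre.
- knife: Plaster spatula with a wooden handle, about 170 mm long, lying loose along its x axis, bystander.
- brush: Flat plaster brush, about 180 mm long, lying loose along its x axis, bystander.
Not all that is in view belongs to the job. What is shaped like the block but blue is not meant. What is shaped like the base_large but green is not meant.

How it is judged:
By the outcome, as a careful person would: the job done as asked, in the order asked, and still so for the second after the job is handed in, with the robot touching nothing.
Of base_large, base_medium, base_small only 2 to 3 are there at a start; the rules pass over those that are not, and their reading is None.
At some moment in a run one of base_large, base_medium, base_small may be knocked a few centimetres aside while the robot is not near it.
It also fails if it takes over 210 s, if anything falls off the work surface, if the arm or the gripper's body presses on something with over 40 N, if the wrist force passes 120 N, or if a joint passes its speed limit or range.

ROBOT

A 7-joint arm with a two-finger parallel gripper is mounted at the origin on the work surface. World frame = base frame: x ahead of the robot, y to its left, z up, the work surface at z = 0. Lengths are in m, angles in rad, forces in N, time in s.
With the tool pointing down it reaches from about 0.4 to 0.85 m from the base axis. Payload 6.9 kg.
Tool frame: the origin (TCP) lies between the finger pads, 19 mm behind the fingertips; this is the grasp point; z points along the fingers, y is the line along which they close (so a half turn about z gives the same grasp; the last joint's range is limited). The gripper opens to 85 mm and grips with 20 to 120 N. Pads are 22 mm wide; open, the fingers measure 114 mm over their backs; the gripper's body (76 mm by 85 mm) begins 54 mm behind the grasp point. The pads swing forward as they close: fully open they stand 13 mm farther back than shut.
Start: joints at [-1.157, 0.507, -0.238, 1.5, 0.126, 1.149, -0.155], TCP at [0.189, 0.596, 0.25] pointing down, gripper open.
Joint ranges: [-3.08, 3.08], [-0.24, 2.05], [-1.43, 1.35], [0, 2.5], [-1.52, 4.66], [0.17, 1.96], [-2.89, 2.89]. Speed limits (rad/s): [2.39, 2.39, 3.14, 3.14, 3.14, 3.14, 3.14].

INTERFACE

Orientations are given as a rotation vector (axis times angle).
In Python, from station import manip, read_camera, ticket gives the robot as it stands.
- The arm moves only by the tool arm_command, never from a script. Its argument "steps" is a list that holds one entry, the list of rows, each a list of 5 numbers: the finger opening in mm, from 0 to 85.4, then the shift along the tool's x, y, z in units of 30 mm (1.0 is 30 mm), then the turn about the tool's z in units of 0.08 rad (1.0 is 0.08 rad). A call has 1 to 5 rows; each row shifts and turns the commanded pose from where the row before left it, along the tool's axes as they then stand; what a row does not reach is not made up. A row lasts 1/12 s, in which the tool goes at most 41.7 mm and 7.16 degrees, less where a joint would pass 70% of its speed; a pose out of reach is approached as far as the arm can. A call with a number of a shift or a turn outside -1 to 1 is refused whole. A call with a gripper value outside its range is refused whole. The fingers move at their own pace and stop on an object; "squeeze" is the grip in N (left out, the last holds). Time passes only in rows, so rows that do not move let the fingers close. It gives the time, the measured TCP pose, the force, the opening and the grip force at its end, in the units of the state.
- manip.get_obs(): the state, without advancing time (a new reading comes with each control period).
- read_camera(name): name is "side" or "top"; returns a dict with "color" (420x560x3 uint8, red, green, blue), "depth" (420x560 float32, m along the optical axis (not along the pixel's ray), 0 where there is no reading), "camera_matrix" (3x3 intrinsics, pixels), "dist_coeffs" ([k1, k2, p1, p2, k3] as OpenCV has them; the pictures are not rectified), "extrinsics" (4x4, takes a point from world to camera coordinates). Camera axes: x right, y down, z forward; pixel columns grow to the right and rows downward; lengths in m; the calibration is good to about 2 mm. A picture is of the moment at which its call begins.
- ticket.sign_off(): hands the job in; it is judged then, once.
The state is a dict: "time_s": time; "joint_pos": joint angles; "dq": joint speeds; "joint_efforts": joint torques, N m; "tcp_pos": TCP position; "tcp_rot": TCP orientation; "ft_force": force on the tool from outside, world axes, zero at the start; "ft_torque": the same for the moment, N m; "grip_width": finger opening in m; "grasp_force": force on a finger pad.
Only numpy, scipy, OpenCV 4.12 (cv2) and the standard library are available. Lean on these libraries where they do the work, as an engineer would, in place of code of your own. Each camera call takes 0.05 s, during which the arm holds its last target. There are 200 camera calls.

## Working session

There is one attempt and no reset: what is moved stays moved. The work goes in short steps, Python scripts to look and compute and a tool call to move; the robot and the scene stay as the last step left them, time stands still between calls to the robot, and variables do not carry over. Pictures are saved under pics/ and viewed, at most 14 in all, crops included, and the job is handed in when it is done.

Besides the shell and the picture viewer there is one more tool, called as name([rows], argument=value, ...), one row to a line, values as JSON. arm_command: Moves the arm, as the interface text tells. Its arguments: {"type":"object","properties":{"steps":{"type":"array"},"squeeze":{"type":"number"}},"required":["steps"]}

```bash
ls; mkdir -p pics; python3 - <<'E'
from station import manip, read_camera
import cv2,numpy as np
print(manip.get_obs())
for n in("top","side"):
    c=read_camera(n); cv2.imwrite(f"pics/{n}0.png",c["color"][:,:,::-1]); np.savez(f"{n}0.npz",**c)
    print(n,c["camera_matrix"].tolist(),c["dist_coeffs"],np.round(c["extrinsics"],3).tolist())
E
```

```text
pics
{'time_s': 0.0, 'joint_pos': array([-1.15749304,  0.50834823, -0.23755877,  1.50112322,  0.12571165,
        1.14891443, -0.15481306]), 'dq': array([ 4.44715289e-05,  8.44840539e-04, -9.93515095e-05,  2.81230187e-04,
        8.70571769e-04, -1.13538676e-03,  7.67955824e-04]), 'joint_efforts': array([ 7.49194969e-04, -6.20604229e+01, -2.18654148e+00, -2.49651933e+01,
        1.26744102e-02,  1.23239672e-02, -6.79100083e-06]), 'tcp_pos': array([0.18927178, 0.5951593 , 0.2491277 ]), 'tcp_rot': array([-4.81493219e-01, -3.10422306e+00,  2.80039702e-03]), 'ft_force': array([ 0.76680052, -0.68480275,  0.5533743 ]), 'ft_torque': array([0.02246658, 0.03330584, 0.03061506]), 'grasp_force': 0.0, 'grip_width': 0.08526539926255097}
top [[514.7789534736404, 0.0, 280.215176151874], [0.0, 514.7789534736404, 207.24243388030524], [0.0, 0.0, 1.0]] [-0.10221553  0.          0.          0.          0.        ] [[0.022, -1.0, 0.008, -0.017], [-0.982, -0.023, -0.185, 0.512], [0.185, -0.004, -0.983, 1.352], [0.0, 0.0, 0.0, 1.0]]
side [[428.8153775112764, 0.0, 280.3459220043828], [0.0, 428.8153775112764, 205.33237954160032], [0.0, 0.0, 1.0]] [-0.07041643  0.          0.          0.          0.        ] [[0.989, -0.15, -0.007, -0.492], [-0.111, -0.702, -0.703, 0.133], [0.101, 0.696, -0.711, 1.031], [0.0, 0.0, 0.0, 1.0]]
```

View pics/top0.png

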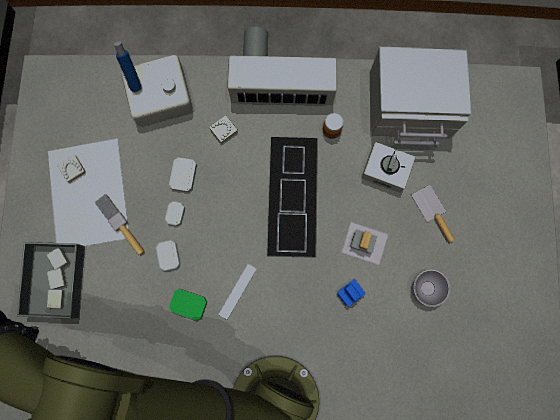

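View pics/side0.png

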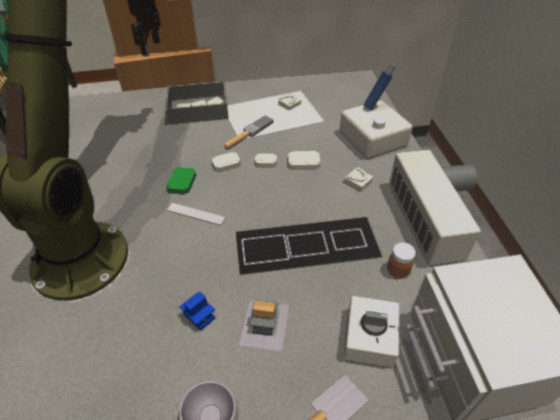

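The top view shows the white bases at (182,175), (175,214) and (167,256). The mat is at (292,196), with its outlines from far to near at (293,160), (293,195) and (292,233). The block is on its plate at (364,242), the switch box is at (389,166), and the blue decoy, green decoy and bystanders are away from these. The side view agrees.

```bash
cat > h.py <<'E'
import numpy as np,cv2
from station import manip, read_camera
from scipy.spatial.transform import Rotation as R
def p2w(c,px,z):
    px=np.asarray(px,float).reshape(-1,1,2)
    n=cv2.undistortPoints(px,c["camera_matrix"],c["dist_coeffs"])[:,0]
    E=c["extrinsics"];Rm=E[:3,:3];o=-Rm.T@E[:3,3]
    d=np.c_[n,np.ones(len(n))]@Rm
    return (o+d*((z-o[2])/d[:,2])[:,None])[:,:2]
def w2p(c,P):
    E=c["extrinsics"]
    return cv2.projectPoints(np.asarray(P,float).reshape(-1,1,3),cv2.Rodrigues(E[:3,:3])[0],E[:3,3],c["camera_matrix"],c["dist_coeffs"])[0][:,0]
def rectify(c,z,x0,x1,y0,y1,res=0.0005):
    # image rows: x from x1 down to x0, cols: y from y1 down to y0
    xs=np.arange(x1,x0,-res);ys=np.arange(y1,y0,-res)
    X,Y=np.meshgrid(xs,ys,indexing='ij')
    p=w2p(c,np.c_[X.ravel(),Y.ravel(),np.full(X.size,z)]).astype(np.float32)
    m=p.reshape(X.shape+(2,))
    return cv2.remap(c["color"],m[...,0],m[...,1],cv2.INTER_LINEAR)
def rects(mask,c,z,x0,x1,y0,y1,res,amin):
    out=[]
    for k in cv2.findContours(mask.astype(np.uint8),cv2.RETR_EXTERNAL,cv2.CHAIN_APPROX_NONE)[0]:
        if cv2.contourArea(k)*res*res<amin: continue
        w=np.c_[x1-k[:,0,1]*res,y1-k[:,0,0]*res].astype(np.float32)
        (cx,cy),(a,b),t=cv2.minAreaRect(w*1000)
        if a<b:a,b,t=b,a,t+90
        t=(t+90)%180-90
        out.append((round(cx/1000,4),round(cy/1000,4),round(float(a),1),round(float(b),1),round(t,1)))
    return out
def bases(c,x0=.3,x1=.75,y0=-.2,y1=.36,thr=165):
    res=.0005;im=rectify(c,.018,x0,x1,y0,y1,res)
    g=im.min(2);m=cv2.morphologyEx((g>thr).astype(np.uint8),cv2.MORPH_OPEN,np.ones((13,13)))
    return [r for r in rects(m,c,.018,x0,x1,y0,y1,res,.0015) if r[2]<110]
def st():
    o=manip.get_obs();Rm=R.from_rotvec(o["tcp_rot"]).as_matrix()
    print(round(o["time_s"],2),np.round(o["tcp_pos"],4),"x",np.round(Rm[:,0],3),"z",np.round(Rm[:,2],3),"F",np.round(o["ft_force"],1),"w",round(o["grip_width"],4),o["grasp_force"], "j",np.round(o["joint_pos"],2))
    return o,Rm
E
python3 - <<'E'
from h import *
c=dict(np.load("top0.npz"));s=dict(np.load("side0.npz"))
for n,k in(("top",c),("side",s)):
    print(n,"bases",bases(k,.25,.75,.0,.36,150 if n=="side" else 165))
    x0,x1,y0,y1,res=.3,.85,-.15,.15,.0005
    im=rectify(k,0,x0,x1,y0,y1,res); g=im.max(2)
    m=cv2.morphologyEx((g<45).astype(np.uint8),cv2.MORPH_CLOSE,np.ones((15,15)))
    print("mat",rects(m,k,0,x0,x1,y0,y1,res,.01))
    mm=(g>90)&(cv2.erode(m,np.ones((3,3)))>0)
    print("outl",rects(mm,k,0,x0,x1,y0,y1,res,.002))
im=np.hstack([rectify(c,.062,.4,.78,-.36,-.06,.001),rectify(c,.034,.4,.78,-.36,-.06,.001)])
cv2.imwrite("pics/r1.png",im[:,:,::-1])
cv2.imwrite("pics/rt.png",cv2.resize(c["color"][130:280,330:470],None,fx=5,fy=4)[:,:,::-1])
d=c["depth"];v,u=np.mgrid[0:420,0:560];ok=d>0
n=cv2.undistortPoints(np.c_[u.ravel(),v.ravel()].astype(float).reshape(-1,1,2),c["camera_matrix"],c["dist_coeffs"])[:,0]
P=np.c_[n,np.ones(len(n))]*d.reshape(-1,1);E=c["extrinsics"];W=(P-E[:3,3])@E[:3,:3];W=W.reshape(420,560,3)
def reg(name,u0,u1,v0,v1,z0,z1):
    w=W[v0:v1,u0:u1].reshape(-1,3);w=w[(w[:,2]>z0)&(w[:,2]<z1)]
    (cx,cy),(a,b),t=cv2.minAreaRect((w[:,:2]*1000).astype(np.float32)); print(name,len(w),round(cx,1),round(cy,1),round(a,1),round(b,1),round(t,1),w[:,2].mean().round(4))
reg("grip",340,390,222,262,.055,.075); reg("plate",340,390,222,262,.026,.05)
reg("box",355,420,135,195,.045,.06); reg("knobbar",355,420,135,195,.075,.1);reg("disc",355,420,135,195,.057,.1)
E
```

```text
top bases []
mat [(0.557, -0.0387, 343.9, 133.7, -0.4)]
outl []
side bases [(0.3799, 0.3071, 79.9, 56.5, 14.9), (0.4974, 0.2945, 66.9, 46.3, -11.0), (0.6105, 0.2786, 94.9, 67.1, -7.1)]
mat [(0.5578, -0.0354, 337.9, 126.3, -0.4)]
outl []
grip 141 425.8 -233.4 22.9 45.0 73.3 0.0647
plate 249 425.9 -235.0 57.7 50.8 73.5 0.0356
box 1281 657.5 -311.9 122.2 144.6 70.5 0.0554
knobbar 82 637.3 -304.4 12.8 43.2 69.1 0.089
disc 792 657.8 -311.1 119.3 143.8 70.9 0.0632
```

View pics/rt.png

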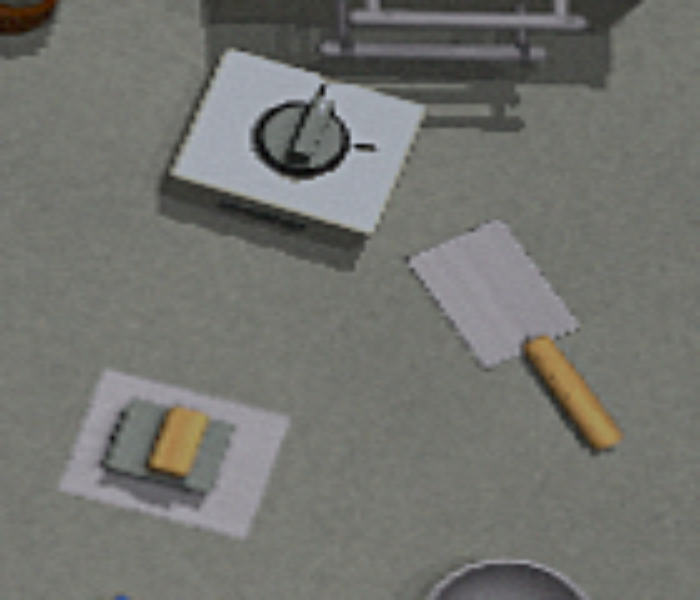

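The crop shows the knob bar in line with the box (about -19°), with the on-mark to its right. The grip bar is centred on the block. I'll loosen the thresholds next.

```bash
python3 - <<'E'
from h import *
c=dict(np.load("top0.npz"));s=dict(np.load("side0.npz"))
for n,k in(("top",c),("side",s)):
  for thr in (120,135,150): print(n,"bases",thr,bases(k,.25,.75,.0,.36,thr))
  x0,x1,y0,y1,res=.3,.85,-.15,.15,.0005
  im=rectify(k,0,x0,x1,y0,y1,res); g=im.max(2)
  print(np.percentile(g[300:800,150:450],[5,50,80,90,95,99]))
  m=np.zeros(g.shape,np.uint8); a=int((x1-.72)/res);b=int((x1-.395)/res);l=int((y1-.02)/res);r=int((y1+.095)/res)
  m[a:b,l:r]=g[a:b,l:r]>65
  print("outl",rects(m,k,0,x0,x1,y0,y1,res,.002))
  # steel plate
  cv2.imwrite(f"pics/mat_{n}.png",im[:,:,::-1])
  im=rectify(k,0,.3,.6,-.36,-.1,.0005)
  cv2.imwrite(f"pics/plate_{n}.png",im[:,:,::-1])
a=[cv2.resize(cv2.imread(f"pics/{q}_{n}.png"),(280,520)) if q=="mat" else cv2.resize(cv2.imread(f"pics/{q}_{n}.png"),(520,520))[:, :]  for q in("mat",) for n in("top","side")]
b=[cv2.resize(cv2.imread(f"pics/plate_{n}.png"),(225,260)) for n in("top","side")]
cv2.imwrite("pics/comb.png",np.hstack(a+[np.vstack(b)]))
E
```

```text
top bases 120 [(0.3786, 0.3033, 79.9, 55.9, 14.0), (0.4966, 0.2907, 66.6, 46.1, -10.8), (0.6092, 0.2745, 94.1, 66.2, -7.3)]
top bases 135 [(0.3785, 0.3028, 78.0, 53.8, 14.0), (0.4964, 0.2902, 64.3, 44.3, -10.4), (0.6089, 0.2743, 92.6, 64.6, -7.4)]
top bases 150 [(0.3783, 0.3022, 76.0, 51.9, 14.0), (0.4962, 0.2897, 61.8, 42.4, -10.6), (0.6087, 0.2739, 90.9, 62.6, -7.1)]
[ 21.  32. 119. 122. 123. 133.]
outl [(0.501, -0.0385, 210.0, 84.0, 0.0), (0.662, -0.0398, 83.9, 64.9, -1.1)]
side bases 120 []
side bases 135 [(0.3801, 0.3083, 83.9, 61.5, 14.6), (0.4973, 0.296, 71.5, 51.9, -8.8), (0.6107, 0.2799, 99.2, 72.7, -7.1), (0.7298, 0.1703, 78.5, 40.5, -90.0)]
side bases 150 [(0.3799, 0.3071, 79.9, 56.5, 14.9), (0.4974, 0.2945, 66.9, 46.3, -11.0), (0.6105, 0.2786, 94.9, 67.1, -7.1)]
[ 40.  58. 138. 141. 143. 145.]
outl [(0.5022, -0.034, 212.5, 88.0, 0.0), (0.664, -0.0355, 87.0, 68.0, 0.0)]
```

View pics/comb.png

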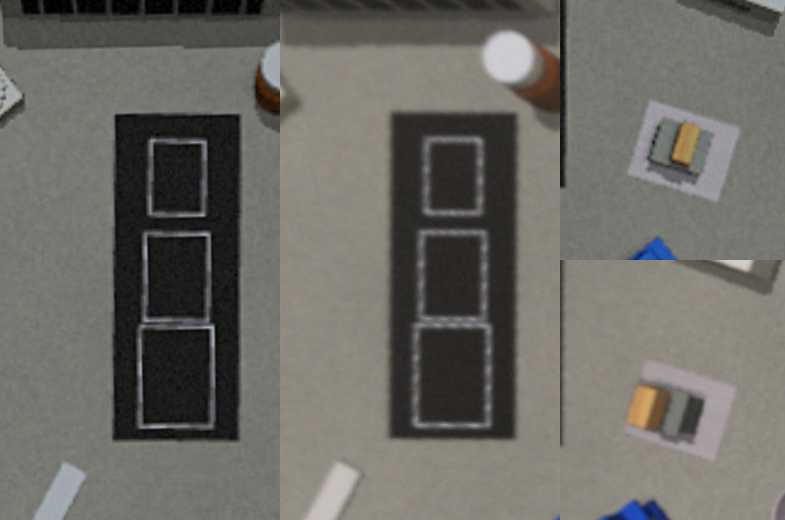

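Outlines run far to near: small, medium, large, with centres at x≈.662/.557/.452 and y≈-.037. Each base's long axis lies roughly along x. Next I'll write a move planner.

```bash
cat >> h.py <<'E'
def plan(*tg):
    """targets (x,y,z,phi_deg of tool y | None): prints turn (units) then shift units in turned tool frame."""
    o,Rm=st();p=o["tcp_pos"].copy();ph=np.degrees(np.arctan2(Rm[1,1],Rm[0,1]));print("phi",round(ph,2))
    for x,y,z,f in tg:
        t=0
        if f is not None:
            d=(f-ph+90)%180-90; t=-np.radians(d)/.08; ph+=d
        a=np.radians(ph);ty=np.array([np.cos(a),np.sin(a),0]);tz=np.array([0,0,-1]);tx=np.cross(ty,tz)
        D=np.array([x,y,z])-p
        print((x,y,z,f),"turn",round(t,3),"shift",np.round([D@tx/.03,D@ty/.03,D@tz/.03],3));p=np.array([x,y,z])
E
python3 - <<'E'
from h import *
plan((.379,.305,.12,104.3),(.379,.305,.021,None))
E
```

```text
0.1 [0.1893 0.5952 0.2492] x [-0.953  0.303 -0.   ] z [-0.    -0.002 -1.   ] F [-0.1  0.3  0.6] w 0.0852 0.0 j [-1.16  0.51 -0.24  1.5   0.13  1.15 -0.15]
phi 72.36
(0.379, 0.305, 0.12, 104.3) turn -6.967 shift [ -3.737 -10.935   4.307]
(0.379, 0.305, 0.021, None) turn 0 shift [0.  0.  3.3]
```

arm_command([
  [[85,0,0,0,-1],[85,0,0,0,-1],[85,0,0,0,-1],[85,0,0,0,-1],[85,0,0,0,-1]],
], squeeze=25)

```text
time_s: 0.52
tcp_pos: [0.1893, 0.5953, 0.2495]
tcp_rot: [0.151, -3.138, 0.002]
ft_force: [0.9, 0.7, -0.0]
grip_width: 0.085
grasp_force: 0.0
```

arm_command([
  [[85,0,0,0,-1],[85,0,0,0,-0.967],[85,-0.31,-0.91,0.36,0],[85,-0.31,-0.91,0.36,0],[85,-0.31,-0.91,0.36,0]],
])

```text
time_s: 0.93
tcp_pos: [0.2367, 0.5222, 0.2167]
tcp_rot: [0.393, -3.116, 0.001]
ft_force: [0.9, 0.6, -0.6]
grip_width: 0.0854
grasp_force: 0.0
```

arm_command([
  [[85,-0.31,-0.91,0.36,0],[85,-0.31,-0.91,0.36,0],[85,-0.31,-0.91,0.36,0],[85,-0.31,-0.91,0.36,0],[85,-0.31,-0.91,0.36,0]],
])

```text
time_s: 1.35
tcp_pos: [0.3159, 0.4009, 0.1629]
tcp_rot: [0.391, -3.117, 0.001]
ft_force: [0.2, 0.3, -0.2]
grip_width: 0.0852
grasp_force: 0.0
```

arm_command([
  [[85,-0.31,-0.91,0.36,0],[85,-0.31,-0.91,0.36,0],[85,-0.31,-0.91,0.36,0],[85,-0.31,-0.91,0.36,0],[85,0,0,0,0]],
])

```text
time_s: 1.77
tcp_pos: [0.3808, 0.2991, 0.1182]
tcp_rot: [0.379, -3.116, 0.009]
ft_force: [-0.3, -0.3, 0.6]
grip_width: 0.085
grasp_force: 0.0
```

```bash
python3 - <<'E'
from h import *
plan((.379,.305,.021,104.3))
E
```

```text
1.77 [0.3808 0.2991 0.1182] x [-0.971 -0.24   0.003] z [-0.002 -0.006 -1.   ] F [-0.3 -0.3  0.6] w 0.085 0.0 j [-0.49  0.47 -0.33  2.03  0.24  0.68  0.84]
phi 103.88
(0.379, 0.305, 0.021, 104.3) turn -0.092 shift [0.009 0.206 3.239]
```

arm_command([
  [[85,0,0,0.75,0],[85,0,0,0.75,0],[85,0,0,0.75,0],[85,0,0,0,0],[85,0,0,0,0]],
])

```text
time_s: 2.18
tcp_pos: [0.3776, 0.3054, 0.0523]
tcp_rot: [0.391, -3.115, 0.003]
ft_force: [-0.5, 0.1, 1.0]
grip_width: 0.0852
grasp_force: 0.0
```

```bash
python3 - <<'E'
from h import *
plan((.379,.305,.021,104.3))
E
```

```text
2.18 [0.3776 0.3054 0.0523] x [-0.969 -0.247  0.003] z [-0.002 -0.002 -1.   ] F [-0.5  0.1  1. ] w 0.0852 0.0 j [-0.54  0.58 -0.28  2.09  0.31  0.51  0.77]
phi 104.32
(0.379, 0.305, 0.021, 104.3) turn 0.005 shift [-0.041 -0.023  1.042]
```

arm_command([
  [[85,-0.04,-0.02,0.5,0],[85,0,0,0.5,0],[85,0,0,0,0],[85,0,0,0,0],[70,0,0,0,0]],
])

```text
time_s: 2.6
tcp_pos: [0.3801, 0.306, 0.0241]
tcp_rot: [-0.391, 3.116, 0.001]
ft_force: [-0.2, -0.2, 0.2]
grip_width: 0.0752
grasp_force: 0.0
```

arm_command([
  [[60,0,0,0,0],[60,0,0,0,0],[50,0,0,0,0],[50,0,0,0,0],[50,0,0,0,0]],
])

```text
time_s: 3.02
tcp_pos: [0.3801, 0.3056, 0.0238]
tcp_rot: [-0.391, 3.116, 0.001]
ft_force: [-1.0, -0.3, 7.3]
grip_width: 0.0532
grasp_force: 25.3
```

arm_command([
  [[50,0,0,0,0],[50,0,0,0,0],[50,0,0,0,0],[50,0,0,0,0]],
])

```text
time_s: 3.35
tcp_pos: [0.3801, 0.3056, 0.0238]
tcp_rot: [-0.391, 3.116, 0.001]
ft_force: [-0.7, -1.1, 7.5]
grip_width: 0.0531
grasp_force: 25.3
```

```bash
python3 - <<'E'
from h import *
c=read_camera("side");cv2.imwrite("pics/g1.png",cv2.resize(c["color"][80:230,140:340],(800,600))[:,:,::-1])
plan((.379,.15,.021,90),(.557,.1,.021,None),(.557,-.0365,.021,90))
E
```

```text
3.4 [0.3801 0.3056 0.0238] x [-0.969 -0.247 -0.001] z [ 0.001  0.001 -1.   ] F [-0.7 -1.2  7.9] w 0.0534 25.258913934230804 j [-0.56  0.62 -0.24  2.11  0.34  0.44  0.75]
phi 104.29
(0.379, 0.15, 0.021, 90) turn 3.117 shift [ 0.037 -5.187  0.094]
(0.557, 0.1, 0.021, None) turn 0 shift [-5.933 -1.667  0.   ]
(0.557, -0.0365, 0.021, 90) turn -0.0 shift [-0.   -4.55  0.  ]
```

View pics/g1.png

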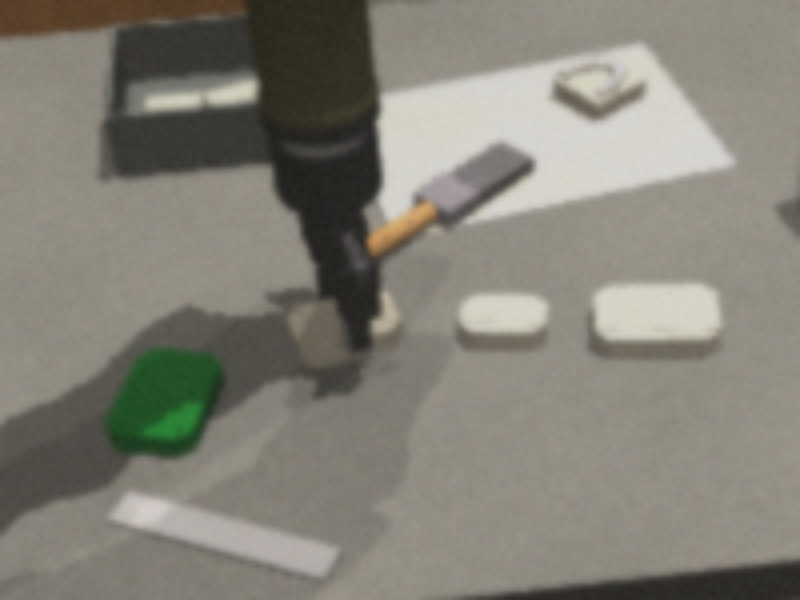

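arm_command([
  [[50,0,0,0,0.78],[50,0,0,0,0.78],[50,0,0,0,0.78],[50,0,0,0,0.777],[50,0,0,0,0]],
])

```text
time_s: 3.82
tcp_pos: [0.3803, 0.3059, 0.0238]
tcp_rot: [0.006, 3.14, 0.002]
ft_force: [0.3, 0.1, 5.4]
grip_width: 0.0532
grasp_force: 25.5
```

arm_command([
  [[50,-0.208,-0.565,0,0],[50,-0.208,-0.565,0,0],[50,-0.208,-0.565,0,0],[50,-0.208,-0.565,0,0]],
])

```text
time_s: 4.15
tcp_pos: [0.4054, 0.2391, 0.0239]
tcp_rot: [-0.003, 3.139, 0.005]
ft_force: [-0.9, 4.1, 4.0]
grip_width: 0.0532
grasp_force: 26.7
```

arm_command([
  [[50,-0.208,-0.565,0,0],[50,-0.208,-0.565,0,0],[50,-0.208,-0.565,0,0],[50,-0.208,-0.565,0,0]],
])

```text
time_s: 4.48
tcp_pos: [0.4306, 0.171, 0.0239]
tcp_rot: [-0.003, 3.139, 0.004]
ft_force: [-0.7, 5.3, 5.6]
grip_width: 0.0533
grasp_force: 26.7
```

arm_command([
  [[50,-0.529,-0.5,0,0],[50,-0.529,-0.5,0,0],[50,-0.529,-0.5,0,0],[50,-0.529,-0.5,0,0]],
])

```text
time_s: 4.82
tcp_pos: [0.493, 0.1108, 0.0238]
tcp_rot: [0.003, -3.141, -0.003]
ft_force: [-3.8, 4.3, 8.5]
grip_width: 0.0531
grasp_force: 26.9
```

arm_command([
  [[50,-0.529,-0.5,0,0],[50,-0.529,-0.5,0,0],[50,-0.529,-0.5,0,0],[50,-0.529,-0.5,0,0]],
])

```text
time_s: 5.15
tcp_pos: [0.5565, 0.0509, 0.0239]
tcp_rot: [0.003, -3.141, -0.003]
ft_force: [-3.4, 4.3, 8.0]
grip_width: 0.0532
grasp_force: 26.9
```

arm_command([
  [[50,0,-0.72,0,0],[50,0,-0.72,0,0],[50,0,-0.72,0,0],[50,0,-0.723,0,0],[50,0,0,0,0]],
])

```text
time_s: 5.57
tcp_pos: [0.5575, -0.0411, 0.0239]
tcp_rot: [0.007, 3.14, -0.003]
ft_force: [-0.4, -5.2, 5.7]
grip_width: 0.0533
grasp_force: 27.4
```

```bash
python3 - <<'E'
from h import *
s=read_camera("side");print(bases(s,.3,.75,-.15,.36,150))
plan((.557,-.0365,.0235,89.7))
E
```

```text
[(0.4965, 0.2966, 75.5, 53.8, -9.7), (0.729, 0.1703, 80.5, 42.0, -90.0)]
5.62 [ 0.5575 -0.0401  0.0239] x [-1.     0.004 -0.002] z [ 0.002 -0.002 -1.   ] F [ 1.1 -4.1  6.4] w 0.0532 27.3903027176857 j [ 0.22  0.69 -0.3   1.93  0.36  0.57  1.25]
phi 89.76
(0.557, -0.0365, 0.0235, 89.7) turn 0.014 shift [0.016 0.121 0.014]
```

arm_command([
  [[50,0,0.06,0,0],[50,0,0,0,0],[50,0,0,0,0],[50,0,0,0,0]],
])

```text
time_s: 5.95
tcp_pos: [0.5573, -0.0367, 0.0239]
tcp_rot: [0.003, 3.14, -0.003]
ft_force: [-0.0, -5.3, 5.6]
grip_width: 0.0534
grasp_force: 27.4
```

arm_command([
  [[60,0,0,0,0],[66,0,0,0,0],[75,0,0,0,0],[85,0,0,0,0],[85,0,0,-0.5,0]],
])

```text
time_s: 6.37
tcp_pos: [0.555, -0.0345, 0.0359]
tcp_rot: [0.001, -3.137, -0.001]
ft_force: [0.1, 0.1, 0.4]
grip_width: 0.0849
grasp_force: 0.0
```

arm_command([
  [[85,0,0,-1,0],[85,0,0,-1,0],[85,0,0,-0.5,0],[85,0,0,0,0]],
])

```text
time_s: 6.7
tcp_pos: [0.5586, -0.0345, 0.1164]
tcp_rot: [-0.001, 3.136, -0.0]
ft_force: [-0.3, 0.0, 0.4]
grip_width: 0.0852
grasp_force: 0.0
```

```bash
python3 - <<'E'
from h import *
plan((.497,.2925,.11,79.4),(.497,.2925,.022,None))
c=read_camera("side");print("side",bases(c,.3,.72,-.2,.36,150))
c=read_camera("top");print("top",bases(c,.3,.72,-.2,.36,135))
E
```

```text
6.7 [ 0.5586 -0.0345  0.1164] x [-1.    -0.    -0.006] z [ 0.006 -0.    -1.   ] F [-0.3  0.   0.4] w 0.0852 0.0 j [ 0.26  0.56 -0.37  1.85  0.28  0.77  1.31]
phi 90.02
(0.497, 0.2925, 0.11, 79.4) turn 2.317 shift [ 4.022 10.335  0.212]
(0.497, 0.2925, 0.022, None) turn 0 shift [0.    0.    2.933]
side [(0.3254, 0.0794, 77.0, 33.8, -31.2), (0.4972, 0.2954, 71.3, 50.6, -10.0), (0.5623, -0.0351, 64.1, 52.8, 2.3)]
top [(0.3251, 0.085, 70.2, 30.5, -28.9), (0.4964, 0.2906, 66.0, 45.7, -10.3), (0.6092, 0.2744, 93.9, 65.9, -7.4)]
```

arm_command([
  [[85,0,0,0,0.8],[85,0,0,0,0.8],[85,0,0,0,0.717],[85,0.335,0.861,0,0],[85,0.335,0.861,0,0]],
])

```text
time_s: 7.22
tcp_pos: [0.5456, 0.0183, 0.1111]
tcp_rot: [-0.297, -3.125, 0.002]
ft_force: [-0.4, 0.4, 0.3]
grip_width: 0.0852
grasp_force: 0.0
```

arm_command([
  [[85,0.335,0.861,0,0],[85,0.335,0.861,0,0],[85,0.335,0.861,0,0],[85,0.335,0.861,0,0],[85,0.335,0.861,0,0]],
])

```text
time_s: 7.63
tcp_pos: [0.5195, 0.1569, 0.1113]
tcp_rot: [-0.29, -3.126, 0.002]
ft_force: [0.1, -0.0, -0.9]
grip_width: 0.0848
grasp_force: 0.0
```

arm_command([
  [[85,0.335,0.861,0,0],[85,0.335,0.861,0,0],[85,0.335,0.861,0,0],[85,0.335,0.861,0,0],[85,0.335,0.861,0,0]],
])

```text
time_s: 8.05
tcp_pos: [0.494, 0.2929, 0.1112]
tcp_rot: [-0.29, -3.126, 0.003]
ft_force: [0.2, -0.9, -0.1]
grip_width: 0.0849
grasp_force: 0.0
```

arm_command([
  [[85,0,0,0.7,0],[85,0,0,0.7,0],[85,0,0,0.6,0],[85,0,0,0,0],[85,0,0,0,0]],
])

```text
time_s: 8.47
tcp_pos: [0.4939, 0.2914, 0.0511]
tcp_rot: [-0.289, -3.125, 0.004]
ft_force: [-0.4, 0.1, 0.4]
grip_width: 0.085
grasp_force: 0.0
```

```bash
python3 - <<'E'
from h import *
plan((.497,.2925,.022,79.4))
E
```

```text
8.47 [0.4939 0.2914 0.0511] x [-0.983  0.184  0.003] z [-0.004 -0.002 -1.   ] F [-0.4  0.1  0.4] w 0.085 0.0 j [-0.41  0.66 -0.26  1.86  0.26  0.65  0.56]
phi 79.42
(0.497, 0.2925, 0.022, 79.4) turn 0.003 shift [-0.094  0.055  0.971]
```

arm_command([
  [[85,-0.09,0.055,0.45,0],[85,0,0,0.42,0],[85,0,0,0,0],[75,0,0,0,0],[65,0,0,0,0]],
])

```text
time_s: 8.88
tcp_pos: [0.4985, 0.2934, 0.0274]
tcp_rot: [0.291, 3.127, 0.001]
ft_force: [-0.1, 0.2, 0.3]
grip_width: 0.0655
grasp_force: 0.0
```

arm_command([
  [[50,0,0,0,0],[50,0,0,0,0],[40,0,0,0,0],[40,0,0,0,0],[40,0,0,0,0]],
])

```text
time_s: 9.3
tcp_pos: [0.4985, 0.2932, 0.0276]
tcp_rot: [0.291, 3.127, 0.001]
ft_force: [-0.8, -1.4, 6.4]
grip_width: 0.0432
grasp_force: 25.4
```

```bash
python3 - <<'E'
from h import *
plan((.51,.15,.025,89.7),(.662,.08,.025,None),(.662,-.0375,.025,None))
E
```

```text
9.3 [0.4985 0.2932 0.0276] x [-0.983  0.184 -0.001] z [ 0.001  0.    -1.   ] F [-0.8 -1.4  6.4] w 0.0432 25.42774200439453 j [-0.42  0.7  -0.25  1.87  0.28  0.6   0.54]
phi 79.38
(0.51, 0.15, 0.025, 89.7) turn -2.251 shift [-0.409 -4.771  0.086]
(0.662, 0.08, 0.025, None) turn 0 shift [-5.079 -2.307  0.   ]
(0.662, -0.0375, 0.025, None) turn 0 shift [-0.021 -3.917  0.   ]
```

arm_command([
  [[40,0,0,0,-0.75],[40,0,0,0,-0.75],[40,0,0,0,-0.75],[40,0,0,0,0]],
])

```text
time_s: 9.63
tcp_pos: [0.4988, 0.2936, 0.0276]
tcp_rot: [0.003, 3.14, 0.002]
ft_force: [-0.1, -1.0, 4.6]
grip_width: 0.0429
grasp_force: 25.4
```

arm_command([
  [[40,-0.051,-0.597,0,0],[40,-0.051,-0.597,0,0],[40,-0.051,-0.597,0,0],[40,-0.051,-0.597,0,0]],
])

```text
time_s: 9.97
tcp_pos: [0.5046, 0.2226, 0.0277]
tcp_rot: [0.007, 3.139, 0.004]
ft_force: [0.6, 2.2, 4.3]
grip_width: 0.0432
grasp_force: 26.1
```

arm_command([
  [[40,-0.051,-0.597,0,0],[40,-0.051,-0.597,0,0],[40,-0.051,-0.597,0,0],[40,-0.051,-0.597,0,0]],
])

```text
time_s: 10.3
tcp_pos: [0.5105, 0.1507, 0.0276]
tcp_rot: [0.007, 3.139, 0.004]
ft_force: [-0.2, 3.6, 4.4]
grip_width: 0.0428
grasp_force: 26.1
```

arm_command([
  [[40,-0.564,-0.256,0,0],[40,-0.564,-0.256,0,0],[40,-0.564,-0.256,0,0],[40,-0.564,-0.256,0,0],[40,-0.564,-0.256,0,0]],
])

```text
time_s: 10.72
tcp_pos: [0.5931, 0.112, 0.0276]
tcp_rot: [-0.007, -3.139, -0.002]
ft_force: [-5.8, 2.8, 8.9]
grip_width: 0.0431
grasp_force: 26.6
```

arm_command([
  [[40,-0.564,-0.256,0,0],[40,-0.564,-0.256,0,0],[40,-0.564,-0.256,0,0],[40,-0.564,-0.256,0,0]],
])

```text
time_s: 11.05
tcp_pos: [0.661, 0.0811, 0.0277]
tcp_rot: [-0.007, -3.14, -0.002]
ft_force: [-5.0, 2.4, 7.8]
grip_width: 0.0436
grasp_force: 26.5
```

arm_command([
  [[40,-0.02,-0.65,0,0],[40,0,-0.65,0,0],[40,0,-0.65,0,0],[40,0,-0.65,0,0],[40,0,-0.65,0,0]],
])

```text
time_s: 11.47
tcp_pos: [0.6624, -0.0167, 0.0277]
tcp_rot: [0.007, 3.14, 0.003]
ft_force: [0.4, 2.6, 5.3]
grip_width: 0.043
grasp_force: 26.1
```

arm_command([
  [[40,0,-0.65,0,0],[40,0,0,0,0],[40,0,0,0,0],[40,0,0,0,0],[40,0,0,0,0]],
])

```text
time_s: 11.88
tcp_pos: [0.6623, -0.0393, 0.0277]
tcp_rot: [0.012, 3.14, -0.004]
ft_force: [-0.0, -4.3, 4.7]
grip_width: 0.0431
grasp_force: 26.2
```

```bash
python3 - <<'E'
from h import *
plan((.662,-.0375,.0275,89.7))
E
```

```text
11.88 [ 0.6623 -0.0393  0.0277] x [-1.     0.007 -0.002] z [ 0.002 -0.002 -1.   ] F [-0.  -4.3  4.7] w 0.0431 26.22407466173172 j [ 0.23  0.81 -0.37  1.63  0.38  0.78  1.25]
phi 89.58
(0.662, -0.0375, 0.0275, 89.7) turn -0.027 shift [0.01  0.061 0.007]
```

arm_command([
  [[40,0,0.06,0,0],[40,0,0,0,0],[50,0,0,0,0],[60,0,0,0,0],[75,0,0,0,0]],
])

```text
time_s: 12.3
tcp_pos: [0.6613, -0.0348, 0.0266]
tcp_rot: [-0.008, -3.141, -0.001]
ft_force: [0.8, -0.0, -0.3]
grip_width: 0.0709
grasp_force: 0.0
```

arm_command([
  [[85,0,0,-0.5,0],[85,0,0,-1,0],[85,0,0,-1,0],[85,0,0,-0.4,0],[85,0,0,0,0]],
])

```text
time_s: 12.72
tcp_pos: [0.6634, -0.0347, 0.1173]
tcp_rot: [0.008, 3.136, 0.001]
ft_force: [0.2, 0.1, 0.3]
grip_width: 0.085
grasp_force: 0.0
```

```bash
python3 - <<'E'
from h import *
plan((.610,.2765,.11,82.7),(.61,.2765,.023,None))
E
```

```text
12.72 [ 0.6634 -0.0347  0.1173] x [-1.     0.005 -0.006] z [ 0.006  0.    -1.   ] F [0.2 0.1 0.3] w 0.085 0.0 j [ 0.25  0.7  -0.42  1.56  0.33  0.94  1.3 ]
phi 89.71
(0.61, 0.2765, 0.11, 82.7) turn 1.53 shift [ 3.084 10.062  0.243]
(0.61, 0.2765, 0.023, None) turn 0 shift [0.  0.  2.9]
```

arm_command([
  [[85,0,0,0,0.77],[85,0,0,0,0.76],[85,0.257,0.838,0,0],[85,0.257,0.838,0,0],[85,0.257,0.838,0,0]],
])

```text
time_s: 13.13
tcp_pos: [0.6473, 0.0429, 0.1123]
tcp_rot: [-0.202, -3.133, 0.0]
ft_force: [0.8, 0.1, -0.3]
grip_width: 0.0849
grasp_force: 0.0
```

arm_command([
  [[85,0.257,0.838,0,0],[85,0.257,0.838,0,0],[85,0.257,0.838,0,0],[85,0.257,0.838,0,0],[85,0.257,0.838,0,0]],
])

```text
time_s: 13.55
tcp_pos: [0.6249, 0.1732, 0.1123]
tcp_rot: [-0.2, -3.133, 0.001]
ft_force: [0.3, -0.6, -0.1]
grip_width: 0.0849
grasp_force: 0.0
```

arm_command([
  [[85,0.257,0.838,0,0],[85,0.257,0.838,0,0],[85,0.257,0.838,0,0],[85,0.257,0.838,0,0],[85,0,0,0,0]],
])

```text
time_s: 13.97
tcp_pos: [0.6047, 0.2835, 0.1126]
tcp_rot: [-0.188, -3.133, -0.007]
ft_force: [-1.1, 0.8, -0.3]
grip_width: 0.0852
grasp_force: 0.0
```

arm_command([
  [[85,0,0,0.7,0],[85,0,0,0.7,0],[85,0,0,0.6,0],[85,0,0,0,0],[85,0,0,0,0]],
])

```text
time_s: 14.38
tcp_pos: [0.6071, 0.2752, 0.0521]
tcp_rot: [-0.2, -3.132, 0.003]
ft_force: [0.3, -0.8, 1.0]
grip_width: 0.0851
grasp_force: 0.0
```

```bash
python3 - <<'E'
from h import *
plan((.610,.2765,.022,82.7))
c=read_camera("top");print("top",bases(c,.3,.72,-.2,.36,135))
E
```

```text
14.38 [0.6071 0.2752 0.0521] x [-0.992  0.127  0.003] z [-0.003 -0.002 -1.   ] F [ 0.3 -0.8  1. ] w 0.0851 0.0 j [-0.27  0.78 -0.33  1.6   0.32  0.83  0.71]
phi 82.71
(0.61, 0.2765, 0.022, 82.7) turn 0.002 shift [-0.092  0.056  1.002]
top [(0.5543, -0.0395, 76.5, 53.0, 0.0), (0.6599, -0.0393, 64.1, 43.1, -0.9)]
```

arm_command([
  [[85,-0.09,0.055,0.5,0],[85,0,0,0.5,0],[85,0,0,0,0],[75,0,0,0,0],[70,0,0,0,0]],
])

```text
time_s: 14.85
tcp_pos: [0.6115, 0.2773, 0.0246]
tcp_rot: [0.2, 3.134, 0.001]
ft_force: [0.3, -0.3, 0.3]
grip_width: 0.07
grasp_force: 0.0
```

arm_command([
  [[60,0,0,0,0],[60,0,0,0,0],[60,0,0,0,0],[60,0,0,0,0]],
])

```text
time_s: 15.18
tcp_pos: [0.6117, 0.2772, 0.0251]
tcp_rot: [0.2, 3.133, 0.001]
ft_force: [-0.9, -1.6, 6.0]
grip_width: 0.063
grasp_force: 28.5
```

```bash
python3 - <<'E'
from h import *
plan((.58,.15,.023,89.7),(.454,.1,.023,None),(.454,-.0375,.023,None))
E
```

```text
15.18 [0.6117 0.2772 0.0251] x [-0.992  0.127 -0.002] z [ 0.002  0.001 -1.   ] F [-0.9 -1.6  6. ] w 0.063 28.451548218727112 j [-0.28  0.81 -0.32  1.6   0.33  0.78  0.7 ]
phi 82.68
(0.58, 0.15, 0.023, 89.7) turn -1.532 shift [ 1.035 -4.245  0.069]
(0.454, 0.1, 0.023, None) turn 0 shift [ 4.191 -1.689  0.   ]
(0.454, -0.0375, 0.023, None) turn 0 shift [-0.024 -4.583  0.   ]
```

arm_command([
  [[60,0,0,0,-0.77],[60,0,0,0,-0.76],[60,0.148,-0.606,0,0],[60,0.148,-0.606,0,0],[60,0.148,-0.606,0,0]],
])

```text
time_s: 15.6
tcp_pos: [0.5984, 0.2247, 0.0251]
tcp_rot: [0.005, 3.138, 0.006]
ft_force: [0.8, 4.2, 3.8]
grip_width: 0.0628
grasp_force: 28.2
```

arm_command([
  [[60,0.148,-0.606,0,0],[60,0.148,-0.606,0,0],[60,0.148,-0.606,0,0],[60,0.148,-0.606,0,0]],
])

```text
time_s: 15.93
tcp_pos: [0.5804, 0.1513, 0.0251]
tcp_rot: [0.006, 3.138, 0.005]
ft_force: [1.2, 2.2, 3.2]
grip_width: 0.063
grasp_force: 28.2
```

arm_command([
  [[60,0.524,-0.211,0,0],[60,0.524,-0.211,0,0],[60,0.524,-0.211,0,0],[60,0.524,-0.211,0,0]],
])

```text
time_s: 16.27
tcp_pos: [0.518, 0.1257, 0.0251]
tcp_rot: [0.008, 3.136, 0.004]
ft_force: [3.4, 0.8, 2.6]
grip_width: 0.0631
grasp_force: 28.2
```

arm_command([
  [[60,0.524,-0.211,0,0],[60,0.524,-0.211,0,0],[60,0.524,-0.211,0,0],[60,0.524,-0.211,0,0]],
])

```text
time_s: 16.6
tcp_pos: [0.4553, 0.1011, 0.025]
tcp_rot: [0.007, 3.136, 0.004]
ft_force: [3.5, 0.8, 4.0]
grip_width: 0.0631
grasp_force: 28.2
```

arm_command([
  [[60,0,-0.65,0,0],[60,0,-0.65,0,0],[60,0,-0.65,0,0],[60,0,-0.65,0,0],[60,0,-0.65,0,0]],
])

```text
time_s: 17.02
tcp_pos: [0.4548, 0.0041, 0.025]
tcp_rot: [0.004, 3.137, 0.005]
ft_force: [0.5, 7.1, 7.9]
grip_width: 0.0631
grasp_force: 28.7
```

arm_command([
  [[60,0,-0.65,0,0],[60,0,-0.68,0,0],[60,0,0,0,0],[60,0,0,0,0],[60,0,0,0,0]],
])

```text
time_s: 17.43
tcp_pos: [0.4544, -0.0398, 0.025]
tcp_rot: [0.013, 3.138, -0.004]
ft_force: [0.8, -6.9, 7.4]
grip_width: 0.0629
grasp_force: 28.8
```

```bash
python3 - <<'E'
from h import *
plan((.454,-.0375,.025,89.7))
E
```

```text
17.43 [ 0.4544 -0.0398  0.025 ] x [-1.     0.008 -0.004] z [ 0.004 -0.002 -1.   ] F [ 0.8 -6.9  7.4] w 0.0629 28.81798893213272 j [ 0.26  0.61 -0.34  2.19  0.5   0.41  1.08]
phi 89.53
(0.454, -0.0375, 0.025, 89.7) turn -0.036 shift [ 0.013  0.075 -0.   ]
```

arm_command([
  [[60,0,0.08,0,0],[60,0,0,0,0],[68,0,0,0,0],[75,0,0,0,0],[85,0,0,0,0]],
])

```text
time_s: 17.85
tcp_pos: [0.4527, -0.0348, 0.0239]
tcp_rot: [0.007, 3.141, 0.001]
ft_force: [-0.2, 0.1, 0.3]
grip_width: 0.0838
grasp_force: 0.0
```

arm_command([
  [[85,0,0,-0.5,0],[85,0,0,-1,0],[85,0,0,-1,0],[85,0,0,-1,0],[60,0,0,-1,0]],
])

```text
time_s: 18.27
tcp_pos: [0.4521, -0.0345, 0.16]
tcp_rot: [-0.006, -3.141, -0.001]
ft_force: [0.4, -1.2, 0.2]
grip_width: 0.075
grasp_force: 0.0
```

arm_command([
  [[50,0,0,-1,0],[50,0,0,0,0]],
])

```text
time_s: 18.43
tcp_pos: [0.455, -0.0343, 0.1935]
tcp_rot: [0.007, 3.134, -0.001]
ft_force: [1.4, 0.3, -0.4]
grip_width: 0.0512
grasp_force: 0.0
```

```bash
python3 - <<'E'
from h import *
def cloud(c):
    d=c["depth"];v,u=np.mgrid[0:420,0:560]
    n=cv2.undistortPoints(np.c_[u.ravel(),v.ravel()].astype(float).reshape(-1,1,2),c["camera_matrix"],c["dist_coeffs"])[:,0]
    P=np.c_[n,np.ones(len(n))]*d.reshape(-1,1);E=c["extrinsics"];return ((P-E[:3,3])@E[:3,:3])[d.ravel()>0]
for n in("top","side"):
    W=cloud(dict(np.load(n+"0.npz")))
    for nm,cx,cy,r,z0,z1 in(("bar",.638,-.303,.035,.072,.1),("disc",.638,-.303,.035,.0595,.1),("grip",.426,-.233,.035,.052,.08)):
        w=W[(np.hypot(W[:,0]-cx,W[:,1]-cy)<r)&(W[:,2]>z0)&(W[:,2]<z1)]
        (x,y),(a,b),t=cv2.minAreaRect((w[:,:2]*1000).astype(np.float32));print(n,nm,len(w),np.round([x,y,a,b,t],1),w[:,2].max().round(4))
plan((.638,-.3025,.2,70.5),(.638,-.3025,.085,None))
E
```

```text
top bar 84 [ 637.3 -304.4   12.8   43.2   69.1] 0.0959
top disc 255 [ 634.1 -301.4   65.7   59.5   57.4] 0.0959
top grip 143 [ 425.8 -233.4   22.9   45.    73.3] 0.0715
side bar 233 [ 639.  -303.7   13.8   42.4   70.2] 0.0945
side disc 433 [ 631.9 -306.4   31.3   54.5   61.1] 0.0945
side grip 270 [ 428.5 -233.5   23.    44.2   74.2] 0.0689
18.43 [ 0.455  -0.0343  0.1935] x [-1.     0.005 -0.008] z [ 0.008 -0.001 -1.   ] F [ 1.4  0.3 -0.4] w 0.0512 0.0 j [ 0.45  0.34 -0.57  2.01  0.25  0.85  1.31]
phi 89.74
(0.638, -0.3025, 0.2, 70.5) turn 4.198 shift [-8.735 -6.389 -0.218]
(0.638, -0.3025, 0.085, None) turn 0 shift [0.    0.    3.833]
```

```bash
python3 - <<'E'
from h import *
for n in("top","side"):
    c=dict(np.load(n+"0.npz"));d=c["depth"];v,u=np.mgrid[0:420,0:560]
    q=cv2.undistortPoints(np.c_[u.ravel(),v.ravel()].astype(float).reshape(-1,1,2),c["camera_matrix"],c["dist_coeffs"])[:,0]
    P=np.c_[q,np.ones(len(q))]*d.reshape(-1,1);E=c["extrinsics"];W=((P-E[:3,3])@E[:3,:3])[d.ravel()>0]
    w=W[(W[:,2]>.11)&(W[:,0]>.5)&(W[:,0]<.9)&(W[:,1]<-.15)]
    r=np.hypot(w[:,0]-.638,w[:,1]+.3035);i=np.argsort(r)[:200:40];print(n,np.round(np.c_[w,r][i],3))
plan((.638,-.3035,.2,70),(.638,-.3035,.085,None))
E
```

```text
top [[ 0.7   -0.322  0.128  0.065]
 [ 0.706 -0.343  0.131  0.078]
 [ 0.706 -0.359  0.132  0.087]
 [ 0.707 -0.376  0.129  0.1  ]
 [ 0.74  -0.297  0.147  0.102]]
side [[ 0.7   -0.32   0.126  0.064]
 [ 0.707 -0.32   0.127  0.071]
 [ 0.704 -0.343  0.127  0.077]
 [ 0.715 -0.332  0.124  0.082]
 [ 0.704 -0.361  0.13   0.088]]
18.43 [ 0.455  -0.0343  0.1935] x [-1.     0.005 -0.008] z [ 0.008 -0.001 -1.   ] F [ 1.4  0.3 -0.4] w 0.0512 0.0 j [ 0.45  0.34 -0.57  2.01  0.25  0.85  1.31]
phi 89.74
(0.638, -0.3035, 0.2, 70) turn 4.307 shift [-8.802 -6.344 -0.218]
(0.638, -0.3035, 0.085, None) turn 0 shift [0.    0.    3.833]
```

arm_command([
  [[50,0,0,0,0.85],[50,0,0,0,0.85],[50,0,0,0,0.85],[50,0,0,0,0.85],[50,0,0,0,0.9]],
])

```text
time_s: 18.85
tcp_pos: [0.4523, -0.0348, 0.1883]
tcp_rot: [-0.55, -3.092, -0.0]
ft_force: [0.7, -0.3, -0.1]
grip_width: 0.0501
grasp_force: 0.0
```

arm_command([
  [[40,-0.8,-0.577,0,0],[40,-0.8,-0.577,0,0],[40,-0.8,-0.577,0,0],[40,-0.8,-0.577,0,0],[40,-0.8,-0.577,0,0]],
])

```text
time_s: 19.27
tcp_pos: [0.5362, -0.1583, 0.1881]
tcp_rot: [-0.544, -3.093, -0.0]
ft_force: [-0.0, 0.6, -0.4]
grip_width: 0.0399
grasp_force: 0.0
```

arm_command([
  [[40,-0.8,-0.577,0,0],[40,-0.8,-0.577,0,0],[40,-0.8,-0.577,0,0],[40,-0.8,-0.577,0,0],[40,-0.8,-0.577,0,0]],
])

```text
time_s: 19.68
tcp_pos: [0.6194, -0.2807, 0.1878]
tcp_rot: [-0.545, -3.093, -0.0]
ft_force: [0.4, -0.5, -0.1]
grip_width: 0.0399
grasp_force: 0.0
```

arm_command([
  [[40,-0.8,-0.577,0,0],[40,0,0,0.7,0],[40,0,0,0.5,0],[40,0,0,0,0],[40,0,0,0,0]],
])

```text
time_s: 20.1
tcp_pos: [0.6349, -0.3036, 0.1513]
tcp_rot: [-0.544, -3.091, -0.002]
ft_force: [-0.4, 0.8, 0.7]
grip_width: 0.0399
grasp_force: 0.0
```

```bash
python3 - <<'E'
from h import *
plan((.638,-.3035,.085,70))
c=read_camera("side");cv2.imwrite("pics/k1.png",cv2.resize(c["color"][200:400,300:560],(780,600))[:,:,::-1])
E
```

```text
20.1 [ 0.6349 -0.3036  0.1513] x [-0.94   0.341  0.003] z [-0.003  0.002 -1.   ] F [-0.4  0.8  0.7] w 0.0399 0.0 j [ 0.62  0.73 -0.4   1.39  0.3   1.09  1.4 ]
phi 70.04
(0.638, -0.3035, 0.085, 70) turn 0.008 shift [-0.095  0.037  2.209]
```

View pics/k1.png

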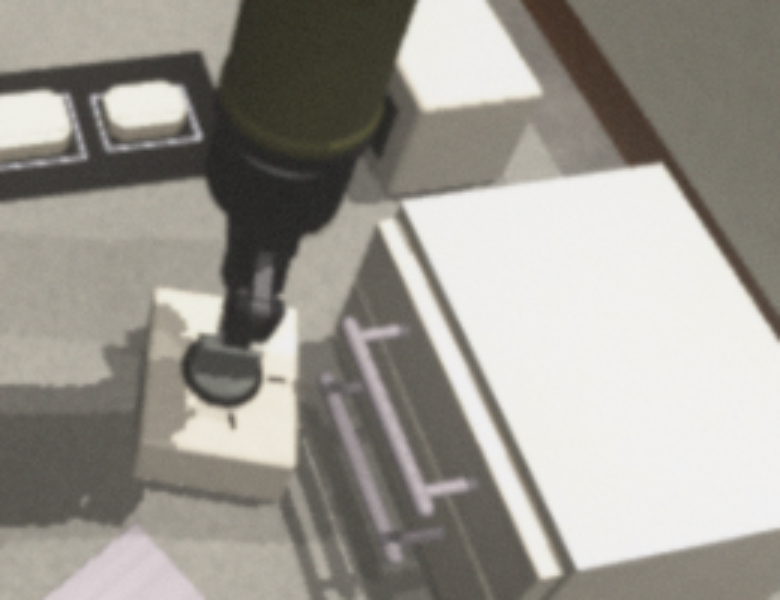

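The side view shows the gripper lined up over the knob bar, clear of the drawer handles.

arm_command([
  [[40,-0.09,0.04,0.6,0],[40,0,0,0.6,0],[40,0,0,0.5,0],[40,0,0,0.4,0],[40,0,0,0,0]],
])

```text
time_s: 20.57
tcp_pos: [0.6376, -0.3035, 0.0882]
tcp_rot: [-0.544, -3.091, -0.001]
ft_force: [-0.4, 0.7, 0.4]
grip_width: 0.0403
grasp_force: 0.0
```

arm_command([
  [[40,0,0,0,0],[25,0,0,0,0],[15,0,0,0,0],[8,0,0,0,0],[8,0,0,0,0]],
], squeeze=40)

```text
time_s: 20.98
tcp_pos: [0.6396, -0.3034, 0.0915]
tcp_rot: [0.544, 3.091, 0.001]
ft_force: [0.3, 2.4, 7.6]
grip_width: 0.0112
grasp_force: 42.2
```

arm_command([
  [[8,0,0,0,0],[8,0,0,0,0]],
])

```text
time_s: 21.15
tcp_pos: [0.6396, -0.3034, 0.0915]
tcp_rot: [0.544, 3.091, 0.001]
ft_force: [0.5, 3.1, 6.0]
grip_width: 0.011
grasp_force: 42.2
```

```bash
python3 - <<'E'
from h import *
plan((.638,-.3035,.085,70))
E
```

```text
21.15 [ 0.6396 -0.3034  0.0915] x [-0.94   0.341 -0.002] z [ 0.003 -0.    -1.   ] F [0.5 3.1 6. ] w 0.011 42.193840742111206 j [ 0.61  0.79 -0.38  1.44  0.32  0.97  1.37]
phi 70.03
(0.638, -0.3035, 0.085, 70) turn 0.007 shift [ 0.05  -0.022  0.215]
```

arm_command([
  [[8,0,0,0,0.9],[8,0,0,0,0.9],[8,0,0,0,0.9],[8,0,0,0,0.9],[8,0,0,0,0.9]],
])

```text
time_s: 21.57
tcp_pos: [0.6395, -0.3036, 0.0915]
tcp_rot: [1.094, 2.942, 0.001]
ft_force: [-0.2, 2.0, 6.6]
grip_width: 0.0108
grasp_force: 42.3
```

arm_command([
  [[8,0,0,0,0.9],[8,0,0,0,0.9],[8,0,0,0,0.9],[8,0,0,0,0.9],[8,0,0,0,0.9]],
])

```text
time_s: 21.98
tcp_pos: [0.6393, -0.3037, 0.0914]
tcp_rot: [1.604, 2.699, 0.001]
ft_force: [-0.6, 2.5, 6.5]
grip_width: 0.0109
grasp_force: 42.3
```

arm_command([
  [[8,0,0,0,0.9],[8,0,0,0,0.9],[8,0,0,0,0.9],[8,0,0,0,0.9],[8,0,0,0,0.9]],
])

```text
time_s: 22.4
tcp_pos: [0.6391, -0.3038, 0.0915]
tcp_rot: [2.062, 2.369, 0.002]
ft_force: [-1.8, 1.8, 6.8]
grip_width: 0.0113
grasp_force: 42.4
```

arm_command([
  [[8,0,0,0,0.9],[8,0,0,0,0.9],[8,0,0,0,0.9],[8,0,0,0,0.7],[8,0,0,0,0]],
])

```text
time_s: 22.82
tcp_pos: [0.6389, -0.3038, 0.0915]
tcp_rot: [2.363, 2.068, 0.001]
ft_force: [-2.9, 1.8, 7.0]
grip_width: 0.0109
grasp_force: 42.5
```

```bash
python3 - <<'E'
from h import *
o,_=st();print(o["ft_torque"])
plan((.638,-.3035,.085,-7.3))
E
```

```text
22.82 [ 0.6389 -0.3038  0.0915] x [ 0.133  0.991 -0.   ] z [ 0.001 -0.    -1.   ] F [-2.9  1.8  7. ] w 0.0109 42.483437061309814 j [ 0.41  0.77 -0.01  1.45  0.01  0.93  0.27]
[0.46280429 0.49215962 0.11748297]
22.82 [ 0.6389 -0.3038  0.0915] x [ 0.133  0.991 -0.   ] z [ 0.001 -0.    -1.   ] F [-2.9  1.8  7. ] w 0.0109 42.483437061309814 j [ 0.41  0.77 -0.01  1.45  0.01  0.93  0.27]
phi -7.63
(0.638, -0.3035, 0.085, -7.3) turn -0.072 shift [ 0.005 -0.032  0.216]
```

arm_command([
  [[20,0,0,0,0],[35,0,0,0,0],[40,0,0,0,0],[40,0,0,-0.7,0],[40,0,0,-1,0]],
], squeeze=30)

```text
time_s: 23.23
tcp_pos: [0.6366, -0.3034, 0.1378]
tcp_rot: [-2.357, -2.068, 0.005]
ft_force: [0.3, -0.0, -0.5]
grip_width: 0.04
grasp_force: 0.0
```

arm_command([
  [[50,0,0,-1,0],[50,0,0,-1,-0.9],[50,0,0,0,-0.9],[50,0,0,0,-0.9],[50,0,0,0,-0.9]],
])

```text
time_s: 23.65
tcp_pos: [0.6386, -0.3044, 0.2015]
tcp_rot: [2.035, 2.392, 0.0]
ft_force: [-1.0, -0.1, -0.3]
grip_width: 0.0501
grasp_force: 0.0
```

arm_command([
  [[50,0,0,0,-0.9],[50,0,0,0,-0.9],[50,0,0,0,-0.9],[50,0,0,0,-0.9],[50,0,0,0,-0.9]],
])

```text
time_s: 24.07
tcp_pos: [0.6383, -0.3044, 0.2005]
tcp_rot: [-1.574, -2.718, 0.0]
ft_force: [-0.0, 0.0, -0.0]
grip_width: 0.05
grasp_force: 0.0
```

arm_command([
  [[50,0,0,0,-0.9],[50,0,0,0,-0.9],[50,0,0,0,-0.9],[50,0,0,0,-0.9],[50,0,0,0,-0.9]],
])

```text
time_s: 24.48
tcp_pos: [0.6383, -0.3045, 0.2006]
tcp_rot: [-1.062, -2.956, 0.0]
ft_force: [-0.2, -0.3, -0.2]
grip_width: 0.0498
grasp_force: 0.0
```

arm_command([
  [[50,0,0,0,-0.9],[50,0,0,0,-0.9],[50,0,0,0,-0.9],[50,0,0,0,-0.9],[50,0,0,0,-0.9]],
])

```text
time_s: 24.9
tcp_pos: [0.6383, -0.3045, 0.2005]
tcp_rot: [-0.516, -3.099, 0.0]
ft_force: [-1.3, -0.5, 1.1]
grip_width: 0.0501
grasp_force: 0.0
```

```bash
python3 - <<'E'
from h import *
plan((.427,-.2335,.14,73.8),(.427,-.2335,.056,None))
E
```

```text
24.9 [ 0.6383 -0.3045  0.2005] x [-0.946  0.324  0.   ] z [-0. -0. -1.] F [-1.3 -0.5  1.1] w 0.0501 0.0 j [ 0.6   0.69 -0.37  1.32  0.25  1.18  1.45]
phi 71.1
(0.427, -0.2335, 0.14, 73.8) turn -0.59 shift [7.423 0.307 2.017]
(0.427, -0.2335, 0.056, None) turn 0 shift [0.  0.  2.8]
```

arm_command([
  [[50,0,0,0,-0.59],[50,0.742,0.03,0.2,0],[50,0.742,0.03,0.2,0],[50,0.742,0.03,0.2,0],[50,0.742,0.03,0.2,0]],
])

```text
time_s: 25.32
tcp_pos: [0.5529, -0.2755, 0.1763]
tcp_rot: [-0.448, -3.109, 0.0]
ft_force: [-0.4, -0.3, -0.5]
grip_width: 0.0499
grasp_force: 0.0
```

arm_command([
  [[50,0.742,0.03,0.2,0],[50,0.742,0.03,0.2,0],[50,0.742,0.03,0.2,0],[50,0.742,0.03,0.2,0],[50,0.742,0.03,0.2,0]],
])

```text
time_s: 25.73
tcp_pos: [0.4474, -0.2398, 0.1466]
tcp_rot: [0.448, 3.109, -0.0]
ft_force: [0.2, -0.7, -0.4]
grip_width: 0.0497
grasp_force: 0.0
```

arm_command([
  [[50,0.742,0.03,0.2,0],[50,0,0,0.6,0],[50,0,0,0.6,0],[50,0,0,0,0],[50,0,0,0,0]],
])

```text
time_s: 26.15
tcp_pos: [0.4271, -0.2326, 0.1045]
tcp_rot: [-0.447, -3.108, -0.001]
ft_force: [0.3, 1.2, 0.3]
grip_width: 0.05
grasp_force: 0.0
```

```bash
python3 - <<'E'
from h import *
plan((.427,-.2335,.056,73.8))
c=read_camera("side");t=read_camera("top")
cv2.imwrite("pics/b1.png",np.hstack([cv2.resize(c["color"][200:400,200:420],(440,400)),cv2.resize(t["color"][130:280,260:420],(427,400))])[:,:800,::-1])
for n,k,th in(("side",c,150),("top",t,135)):print(n,bases(k,.36,.72,-.12,.05,th))
E
```

```text
26.15 [ 0.4271 -0.2326  0.1045] x [-0.959  0.282  0.002] z [-0.001  0.001 -1.   ] F [0.3 1.2 0.3] w 0.05 0.0 j [ 0.71  0.5  -0.37  2.05  0.29  0.65  1.43]
phi 73.62
(0.427, -0.2335, 0.056, 73.8) turn -0.04 shift [-0.004 -0.029  1.618]
side [(0.557, -0.036, 79.0, 55.0, 0.0), (0.663, -0.0365, 67.0, 45.0, 0.0)]
top [(0.4505, -0.039, 91.0, 63.0, 0.0), (0.5543, -0.0395, 76.5, 53.0, 0.0), (0.6599, -0.0393, 64.1, 43.1, -0.9)]
```

View pics/b1.png

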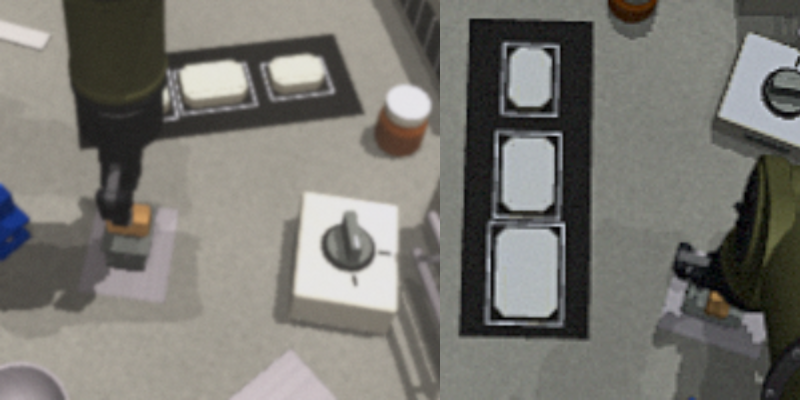

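The knob now points at its on position, and all three bases sit inside their outlines. The gripper is over the grip bar.

arm_command([
  [[50,0,-0.03,0.5,0],[50,0,0,0.5,0],[50,0,0,0.4,0],[50,0,0,0.2,0],[50,0,0,0,0]],
])

```text
time_s: 26.67
tcp_pos: [0.4272, -0.2335, 0.0564]
tcp_rot: [-0.447, -3.109, -0.0]
ft_force: [0.0, -0.3, 0.6]
grip_width: 0.0499
grasp_force: 0.0
```

arm_command([
  [[40,0,0,0,0],[30,0,0,0,0],[24,0,0,0,0],[18,0,0,0,0],[18,0,0,0,0]],
], squeeze=40)

```text
time_s: 27.08
tcp_pos: [0.4277, -0.2338, 0.0573]
tcp_rot: [0.448, 3.108, -0.001]
ft_force: [1.2, -0.1, -0.2]
grip_width: 0.021
grasp_force: 43.4
```

arm_command([
  [[18,0,0,0,0],[18,0,0,0,0],[18,0,0,0,0]],
])

```text
time_s: 27.33
tcp_pos: [0.4276, -0.2337, 0.057]
tcp_rot: [0.447, 3.109, -0.0]
ft_force: [1.0, -1.0, 0.8]
grip_width: 0.0209
grasp_force: 43.4
```

```bash
python3 - <<'E'
from h import *
plan((.427,-.2335,.13,73.8))
E
```

```text
27.33 [ 0.4276 -0.2337  0.057 ] x [-0.959  0.282 -0.001] z [ 0.001 -0.    -1.   ] F [ 1.  -1.   0.8] w 0.0209 43.41638267040253 j [ 0.67  0.57 -0.32  2.09  0.34  0.53  1.38]
phi 73.62
(0.427, -0.2335, 0.13, 73.8) turn -0.04 shift [ 2.200e-02  1.000e-03 -2.434e+00]
```

arm_command([
  [[18,0,0,-0.3,0],[18,0,0,-0.6,0],[18,0,0,-0.8,0],[18,0,0,-0.8,0],[18,0,0,0,0]],
])

```text
time_s: 27.75
tcp_pos: [0.4286, -0.2339, 0.1357]
tcp_rot: [0.447, 3.105, -0.003]
ft_force: [-0.0, 0.0, -2.0]
grip_width: 0.0211
grasp_force: 43.2
```

arm_command([
  [[18,0,0,0,-0.72],[18,0,0,0,-0.72],[18,0,0,0,-0.72],[18,0,0,0,-0.72],[18,0,0,0,-0.72]],
])

```text
time_s: 28.17
tcp_pos: [0.4264, -0.2333, 0.1315]
tcp_rot: [0.008, -3.14, -0.001]
ft_force: [0.3, 0.2, -2.8]
grip_width: 0.0215
grasp_force: 43.2
```

arm_command([
  [[18,0,0,0,0]],
])

```text
time_s: 28.25
tcp_pos: [0.4264, -0.2334, 0.1314]
tcp_rot: [0.007, -3.14, -0.001]
ft_force: [-0.1, -0.2, -1.9]
grip_width: 0.021
grasp_force: 43.1
```

```bash
python3 - <<'E'
from h import *
plan((.4115,-.0375,.13,90),(.4115,-.0375,.085,90))
c=read_camera("side");cv2.imwrite("pics/b2.png",cv2.resize(c["color"][190:350,180:400],(550,400))[:,:,::-1])
E
```

```text
28.25 [ 0.4264 -0.2334  0.1314] x [-1.    -0.004  0.002] z [-0.002  0.001 -1.   ] F [-0.1 -0.2 -1.9] w 0.021 43.13798010349274 j [ 0.79  0.47 -0.48  2.02  0.32  0.73  1.69]
phi 90.25
(0.4115, -0.0375, 0.13, 90) turn 0.055 shift [0.497 6.529 0.048]
(0.4115, -0.0375, 0.085, 90) turn -0.0 shift [0.  0.  1.5]
```

View pics/b2.png

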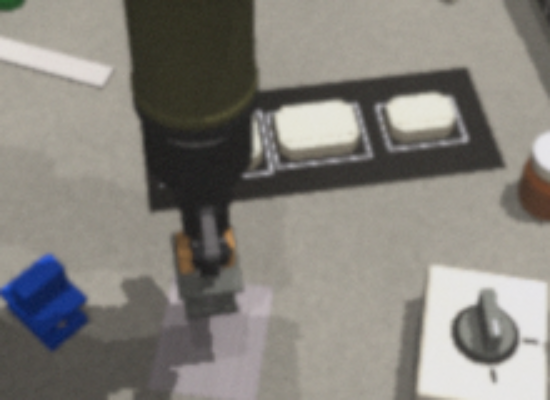

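arm_command([
  [[18,0,0,0,0.055],[18,0.062,0.816,0,0],[18,0.062,0.816,0,0],[18,0.062,0.816,0,0],[18,0.062,0.816,0,0]],
])

```text
time_s: 28.72
tcp_pos: [0.4196, -0.1346, 0.1317]
tcp_rot: [-0.008, -3.141, -0.0]
ft_force: [0.5, 0.4, -1.4]
grip_width: 0.0213
grasp_force: 43.1
```

arm_command([
  [[18,0.062,0.816,0,0],[18,0.062,0.816,0,0],[18,0.062,0.816,0,0],[18,0.062,0.816,0,0],[18,0,0,0.7,0]],
])

```text
time_s: 29.13
tcp_pos: [0.4146, -0.033, 0.1132]
tcp_rot: [-0.001, 3.135, 0.002]
ft_force: [-0.2, 0.1, -2.5]
grip_width: 0.0216
grasp_force: 43.2
```

arm_command([
  [[18,0,0,0.6,0],[18,0,0,0,0],[18,0,0,0,0],[18,0,0,0,0]],
])

```text
time_s: 29.47
tcp_pos: [0.413, -0.0378, 0.0933]
tcp_rot: [0.005, 3.142, -0.0]
ft_force: [-0.4, -0.2, -2.8]
grip_width: 0.021
grasp_force: 43.1
```

```bash
python3 - <<'E'
from h import *
plan((.4115,-.0375,.069,90))
c=read_camera("side");print(bases(c,.36,.72,-.12,.05,150))
t=read_camera("top");print(bases(t,.36,.72,-.12,.05,135))
E
```

```text
29.47 [ 0.413  -0.0378  0.0933] x [-1.     0.003 -0.   ] z [ 0. -0. -1.] F [-0.4 -0.2 -2.8] w 0.021 43.06435167789459 j [ 0.35  0.44 -0.44  2.23  0.37  0.53  1.19]
phi 89.81
(0.4115, -0.0375, 0.069, 90) turn -0.042 shift [0.05  0.008 0.81 ]
[(0.465, -0.0361, 66.8, 63.1, -1.5), (0.5567, -0.036, 77.5, 54.0, 0.0), (0.663, -0.0363, 66.0, 43.5, 0.0)]
[(0.563, -0.0393, 59.0, 52.5, 0.0), (0.6599, -0.0393, 64.1, 43.0, -1.0)]
```

arm_command([
  [[18,0.05,0,0.3,-0.04],[18,0,0,0.2,0],[18,0,0,0.1,0],[18,0,0,0.1,0],[18,0,0,0.1,0]],
])

```text
time_s: 29.98
tcp_pos: [0.4114, -0.038, 0.0689]
tcp_rot: [-0.0, 3.141, -0.001]
ft_force: [-1.8, -0.5, 3.3]
grip_width: 0.0213
grasp_force: 44.0
```

arm_command([
  [[18,0,0,0,0],[18,0,0,0,0]],
])

```text
time_s: 30.15
tcp_pos: [0.4114, -0.0379, 0.069]
tcp_rot: [-0.001, 3.142, -0.001]
ft_force: [-0.8, -1.6, 3.1]
grip_width: 0.021
grasp_force: 44.0
```

```bash
python3 - <<'E'
from h import *
plan((.4915,-.0375,.069,90))
E
```

```text
30.15 [ 0.4114 -0.0379  0.069 ] x [-1.    -0.001 -0.   ] z [ 0.    -0.001 -1.   ] F [-0.8 -1.6  3.1] w 0.021 43.98050129413605 j [ 0.31  0.49 -0.4   2.26  0.42  0.46  1.15]
phi 90.03
(0.4915, -0.0375, 0.069, 90) turn 0.007 shift [-2.67e+00  1.50e-02 -1.00e-03]
```

arm_command([
  [[18,-0.1,0,0,0],[18,-0.1,0,0,0],[18,-0.1,0,0,0],[18,-0.1,0,0,0],[18,-0.1,0,0,0]],
])

```text
time_s: 30.57
tcp_pos: [0.4264, -0.0375, 0.0687]
tcp_rot: [0.002, -3.141, -0.0]
ft_force: [-3.1, -0.2, 5.0]
grip_width: 0.0209
grasp_force: 44.0
```

arm_command([
  [[18,-0.1,0,0,0],[18,-0.1,0,0,0],[18,-0.1,0,0,0],[18,-0.1,0,0,0],[18,-0.1,0,0,0]],
])

```text
time_s: 30.98
tcp_pos: [0.4416, -0.0376, 0.0688]
tcp_rot: [0.001, -3.142, 0.0]
ft_force: [-4.4, 0.5, 4.3]
grip_width: 0.0214
grasp_force: 44.0
```

arm_command([
  [[18,-0.1,0,0,0],[18,-0.1,0,0,0],[18,-0.1,0,0,0],[18,-0.1,0,0,0],[18,-0.1,0,0,0]],
])

```text
time_s: 31.4
tcp_pos: [0.4566, -0.0376, 0.0688]
tcp_rot: [0.001, -3.142, 0.0]
ft_force: [-4.3, 1.2, 5.0]
grip_width: 0.0211
grasp_force: 44.0
```

arm_command([
  [[18,-0.1,0,0,0],[18,-0.1,0,0,0],[18,-0.1,0,0,0],[18,-0.1,0,0,0],[18,-0.1,0,0,0]],
])

```text
time_s: 31.82
tcp_pos: [0.4716, -0.0376, 0.0688]
tcp_rot: [0.001, -3.142, 0.0]
ft_force: [-3.9, 0.3, 4.8]
grip_width: 0.0212
grasp_force: 44.0
```

arm_command([
  [[18,-0.1,0,0,0],[18,-0.1,0,0,0],[18,-0.1,0,0,0],[18,-0.1,0,0,0],[18,-0.1,0,0,0]],
])

```text
time_s: 32.23
tcp_pos: [0.4866, -0.0377, 0.0688]
tcp_rot: [0.001, -3.142, 0.0]
ft_force: [-3.3, 0.1, 4.1]
grip_width: 0.0207
grasp_force: 44.0
```

arm_command([
  [[18,-0.1,0,0,0],[18,-0.07,0,0,0],[18,0,0,0,0],[18,0,0,0,0]],
])

```text
time_s: 32.57
tcp_pos: [0.4921, -0.0376, 0.0689]
tcp_rot: [-0.001, 3.14, 0.0]
ft_force: [-1.5, 0.6, 4.6]
grip_width: 0.0214
grasp_force: 44.0
```

```bash
python3 - <<'E'
from h import *
plan((.4915,-.0375,.069,90))
c=read_camera("side");print(bases(c,.36,.72,-.12,.05,150))
t=read_camera("top");print(bases(t,.36,.72,-.12,.05,135))
E
```

```text
32.57 [ 0.4921 -0.0376  0.0689] x [-1.    -0.001 -0.001] z [ 0.001  0.    -1.   ] F [-1.5  0.6  4.6] w 0.0214 43.97331476211548 j [ 0.31  0.57 -0.41  2.06  0.4   0.59  1.19]
phi 90.04
(0.4915, -0.0375, 0.069, 90) turn 0.009 shift [ 0.021  0.004 -0.003]
[(0.5583, -0.036, 74.5, 54.0, 0.0), (0.663, -0.0365, 66.0, 44.0, 0.0)]
[(0.6653, -0.0394, 53.3, 43.0, -1.0)]
```

arm_command([
  [[18,0,0,-0.3,0],[18,0,0,-0.6,0],[18,0,0,-0.6,0],[18,0,0,-0.5,0],[18,-0.5,0,0,0]],
])

```text
time_s: 33.08
tcp_pos: [0.5055, -0.0376, 0.1316]
tcp_rot: [-0.002, 3.14, -0.001]
ft_force: [-0.1, -0.2, -3.0]
grip_width: 0.0215
grasp_force: 43.2
```

arm_command([
  [[18,-0.5,0,0,0],[18,0,-1,0,0],[18,0,-1,0,0],[18,0,-1,0,0],[18,0,-1,0,0]],
])

```text
time_s: 33.5
tcp_pos: [0.5215, -0.1587, 0.1291]
tcp_rot: [-0.003, 3.141, 0.0]
ft_force: [0.0, -0.1, -1.6]
grip_width: 0.0214
grasp_force: 43.2
```

arm_command([
  [[18,0,0,0,0],[18,0,0,0,0]],
])

```text
time_s: 33.67
tcp_pos: [0.5211, -0.1599, 0.1287]
tcp_rot: [-0.006, -3.141, 0.001]
ft_force: [1.0, 0.1, -1.9]
grip_width: 0.0216
grasp_force: 43.1
```

```bash
python3 - <<'E'
from h import *
plan((.5235,-.0375,.09,90),(.5235,-.0375,.069,90))
c=read_camera("side");print(bases(c,.36,.72,-.12,.05,150))
t=read_camera("top");print(bases(t,.36,.72,-.12,.05,135))
E
```

```text
33.67 [ 0.5211 -0.1599  0.1287] x [-1.     0.004  0.   ] z [-0. -0. -1.] F [ 1.   0.1 -1.9] w 0.0216 43.118741512298584 j [ 0.57  0.54 -0.47  1.87  0.33  0.8   1.48]
phi 89.79
(0.5235, -0.0375, 0.09, 90) turn -0.045 shift [-0.079  4.082  1.291]
(0.5235, -0.0375, 0.069, 90) turn -0.0 shift [0.  0.  0.7]
[(0.4525, -0.036, 92.0, 64.0, 0.0), (0.663, -0.0363, 67.0, 44.5, 0.0)]
[(0.4505, -0.039, 91.0, 63.0, 0.0), (0.5545, -0.039, 77.0, 53.0, 0.0), (0.66, -0.0395, 64.4, 43.5, -1.0)]
```

arm_command([
  [[18,-0.02,0.816,0,-0.04],[18,-0.02,0.816,0,0],[18,-0.02,0.816,0,0],[18,-0.01,0.816,0,0],[18,0,0.816,0,0]],
])

```text
time_s: 34.18
tcp_pos: [0.523, -0.0322, 0.1291]
tcp_rot: [-0.01, 3.141, 0.001]
ft_force: [0.1, -0.2, -1.4]
grip_width: 0.0213
grasp_force: 43.2
```

arm_command([
  [[18,0,0,0.6,0],[18,0,0,0.6,0],[18,0,0,0,0],[18,0,0,0,0],[18,0,0,0,0]],
])

```text
time_s: 34.6
tcp_pos: [0.5235, -0.0345, 0.0935]
tcp_rot: [-0.008, 3.141, 0.0]
ft_force: [-0.5, 0.6, -1.2]
grip_width: 0.0215
grasp_force: 43.1
```

```bash
python3 - <<'E'
from h import *
plan((.5235,-.0375,.069,90))
E
```

```text
34.6 [ 0.5235 -0.0345  0.0935] x [-1.    -0.005 -0.001] z [ 0.001  0.    -1.   ] F [-0.5  0.6 -1.2] w 0.0215 43.05072247982025 j [ 0.32  0.57 -0.44  1.96  0.37  0.69  1.22]
phi 90.28
(0.5235, -0.0375, 0.069, 90) turn 0.062 shift [-0.    -0.101  0.818]
```

arm_command([
  [[18,0,-0.1,0.3,0.06],[18,0,0,0.2,0],[18,0,0,0.11,0],[18,0,0,0.1,0],[18,0,0,0.1,0]],
])

```text
time_s: 35.02
tcp_pos: [0.5233, -0.0389, 0.0685]
tcp_rot: [0.002, 3.141, -0.001]
ft_force: [-1.7, -1.7, 5.3]
grip_width: 0.0211
grasp_force: 44.0
```

arm_command([
  [[18,0,0,0,0],[18,0,0,0,0]],
])

```text
time_s: 35.18
tcp_pos: [0.5233, -0.0388, 0.0687]
tcp_rot: [0.002, 3.141, -0.001]
ft_force: [-0.5, -3.1, 4.8]
grip_width: 0.0211
grasp_force: 44.0
```

arm_command([
  [[18,-0.1,0,0,0],[18,-0.1,0,0,0],[18,-0.1,0,0,0],[18,-0.1,0,0,0],[18,-0.1,0,0,0]],
])

```text
time_s: 35.6
tcp_pos: [0.5382, -0.0377, 0.0684]
tcp_rot: [-0.0, -3.141, -0.001]
ft_force: [-4.2, -0.6, 4.1]
grip_width: 0.0211
grasp_force: 44.0
```

arm_command([
  [[18,-0.1,0,0,0],[18,-0.1,0,0,0],[18,-0.1,0,0,0],[18,-0.1,0,0,0],[18,-0.1,0,0,0]],
])

```text
time_s: 36.02
tcp_pos: [0.5535, -0.0382, 0.0685]
tcp_rot: [-0.001, -3.141, -0.0]
ft_force: [-4.0, 0.5, 4.5]
grip_width: 0.0214
grasp_force: 44.0
```

arm_command([
  [[18,-0.1,0,0,0],[18,-0.1,0,0,0],[18,-0.1,0,0,0],[18,-0.1,0,0,0],[18,-0.1,0,0,0]],
])

```text
time_s: 36.43
tcp_pos: [0.5685, -0.0382, 0.0685]
tcp_rot: [-0.001, -3.142, 0.0]
ft_force: [-4.0, 0.0, 4.7]
grip_width: 0.021
grasp_force: 44.0
```

arm_command([
  [[18,-0.1,0,0,0],[18,-0.1,0,0,0],[18,-0.1,0,0,0],[18,-0.1,0,0,0],[18,-0.1,0,0,0]],
])

```text
time_s: 36.85
tcp_pos: [0.5835, -0.0383, 0.0685]
tcp_rot: [-0.001, -3.142, 0.0]
ft_force: [-4.1, 0.3, 3.8]
grip_width: 0.0213
grasp_force: 44.0
```

arm_command([
  [[18,-0.1,0,0,0],[18,-0.07,0,0,0],[18,0,0,0,0],[18,0,0,0,0]],
])

```text
time_s: 37.18
tcp_pos: [0.5889, -0.0382, 0.0686]
tcp_rot: [0.001, 3.14, 0.0]
ft_force: [-1.8, -0.0, 5.0]
grip_width: 0.0217
grasp_force: 44.0
```

arm_command([
  [[18,0,0,-0.3,0],[18,0,0,-0.6,0],[18,0,0,-0.6,0],[18,0,0,-0.5,0],[18,-0.5,-0.3,0,0]],
])

```text
time_s: 37.6
tcp_pos: [0.6034, -0.0448, 0.1321]
tcp_rot: [-0.004, 3.138, 0.002]
ft_force: [-0.0, 0.5, -2.4]
grip_width: 0.021
grasp_force: 43.2
```

arm_command([
  [[18,-0.9,-0.9,0,0],[18,0,-1,0,0],[18,0,-1,0,0],[18,0,-1,0,0],[18,0,0,0,0]],
])

```text
time_s: 38.02
tcp_pos: [0.6295, -0.174, 0.1279]
tcp_rot: [-0.016, -3.141, 0.009]
ft_force: [-0.4, -1.4, -2.6]
grip_width: 0.0212
grasp_force: 43.2
```

```bash
python3 - <<'E'
from h import *
plan((.6355,-.038,.09,90),(.6355,-.038,.069,90))
c=read_camera("side");print(bases(c,.36,.72,-.12,.05,150))
t=read_camera("top");print(bases(t,.36,.72,-.12,.05,135))
E
```

```text
38.02 [ 0.6295 -0.174   0.1279] x [-1.    0.01  0.  ] z [-0.001 -0.006 -1.   ] F [-0.4 -1.4 -2.6] w 0.0212 43.161558508872986 j [ 0.49  0.68 -0.45  1.58  0.35  0.96  1.48]
phi 89.42
(0.6355, -0.038, 0.09, 90) turn -0.126 shift [-0.201  4.534  1.264]
(0.6355, -0.038, 0.069, 90) turn -0.0 shift [0.  0.  0.7]
[(0.409, 0.0192, 97.0, 61.5, 0.0), (0.4527, -0.0362, 92.5, 64.5, 0.0), (0.557, -0.0358, 79.0, 54.5, 0.0), (0.612, 0.0364, 84.6, 28.4, -1.1)]
[(0.4507, -0.039, 91.5, 63.0, 0.0), (0.5545, -0.0393, 77.0, 53.5, 0.0), (0.6601, -0.0392, 64.6, 43.1, -0.9)]
```

arm_command([
  [[18,-0.05,0.9,0,0],[18,-0.05,0.9,0,0],[18,-0.05,0.9,0,0],[18,-0.05,0.9,0,0],[18,0,0.75,0,0]],
])

```text
time_s: 38.53
tcp_pos: [0.6365, -0.0294, 0.1289]
tcp_rot: [-0.004, 3.14, 0.003]
ft_force: [0.5, -0.2, -2.1]
grip_width: 0.0215
grasp_force: 43.1
```

arm_command([
  [[18,0,0,0.6,0],[18,0,0,0.6,0],[18,0,0,0,0],[18,0,0,0,0],[18,0,0,0,0]],
])

```text
time_s: 38.95
tcp_pos: [0.6368, -0.0332, 0.0934]
tcp_rot: [0.001, 3.141, 0.001]
ft_force: [1.2, -0.1, -2.0]
grip_width: 0.0213
grasp_force: 43.0
```

```bash
python3 - <<'E'
from h import *
plan((.6355,-.0378,.069,90))
E
```

```text
38.95 [ 0.6368 -0.0332  0.0934] x [-1.     0.    -0.001] z [ 0.001  0.    -1.   ] F [ 1.2 -0.1 -2. ] w 0.0213 43.0349063873291 j [ 0.27  0.7  -0.44  1.65  0.37  0.87  1.26]
phi 89.98
(0.6355, -0.0378, 0.069, 90) turn -0.004 shift [ 0.043 -0.154  0.812]
```

arm_command([
  [[18,0.04,-0.14,0.2,0],[18,0,0,0.3,0],[18,0,0,0.11,0],[18,0,0,0.1,0],[18,0,0,0.09,0]],
])

```text
time_s: 39.37
tcp_pos: [0.6352, -0.039, 0.0686]
tcp_rot: [0.003, 3.141, -0.002]
ft_force: [-1.2, -3.4, 4.5]
grip_width: 0.0212
grasp_force: 44.0
```

arm_command([
  [[18,0,0,0,0],[18,0,0,0,0]],
])

```text
time_s: 39.53
tcp_pos: [0.6352, -0.0389, 0.0688]
tcp_rot: [0.002, 3.141, -0.002]
ft_force: [-1.5, -3.4, 4.2]
grip_width: 0.0211
grasp_force: 44.0
```

arm_command([
  [[18,-0.1,0,0,0],[18,-0.1,0,0,0],[18,-0.1,0,0,0],[18,-0.1,0,0,0],[18,-0.1,0,0,0]],
])

```text
time_s: 39.95
tcp_pos: [0.6501, -0.0371, 0.0684]
tcp_rot: [-0.0, -3.141, -0.001]
ft_force: [-4.4, 1.0, 4.8]
grip_width: 0.0214
grasp_force: 44.0
```

arm_command([
  [[18,-0.1,0,0,0],[18,-0.1,0,0,0],[18,-0.1,0,0,0],[18,-0.1,0,0,0],[18,-0.1,0,0,0]],
])

```text
time_s: 40.37
tcp_pos: [0.6654, -0.0379, 0.0684]
tcp_rot: [-0.001, -3.141, -0.0]
ft_force: [-4.6, 0.3, 5.3]
grip_width: 0.0215
grasp_force: 44.0
```

arm_command([
  [[18,-0.1,0,0,0],[18,-0.1,0,0,0],[18,-0.1,0,0,0],[18,-0.1,0,0,0],[18,-0.1,0,0,0]],
])

```text
time_s: 40.78
tcp_pos: [0.6804, -0.0381, 0.0685]
tcp_rot: [0.001, 3.142, -0.0]
ft_force: [-3.6, 0.5, 4.1]
grip_width: 0.0212
grasp_force: 44.0
```

arm_command([
  [[18,-0.1,0,0,0],[18,-0.1,0,0,0],[18,-0.05,0,0,0],[18,0,0,0,0],[18,0,0,0,0]],
])

```text
time_s: 41.2
tcp_pos: [0.6881, -0.038, 0.0686]
tcp_rot: [0.001, 3.141, 0.0]
ft_force: [-1.7, -0.1, 3.8]
grip_width: 0.0212
grasp_force: 44.0
```

arm_command([
  [[18,0,0,-0.3,0],[18,0,0,-0.6,0],[18,0,0,-0.6,0],[18,0,0,-0.5,0],[18,0.8,-0.5,0,0]],
])

```text
time_s: 41.62
tcp_pos: [0.6691, -0.0482, 0.1323]
tcp_rot: [-0.005, 3.131, 0.007]
ft_force: [2.1, 0.8, -0.8]
grip_width: 0.021
grasp_force: 43.2
```

arm_command([
  [[18,0.8,-0.6,0,0],[18,0.8,-0.6,0,0],[18,0.8,-0.6,0,0],[18,0.8,-0.6,0,0],[18,0,0,0,0]],
])

```text
time_s: 42.03
tcp_pos: [0.5626, -0.1305, 0.1282]
tcp_rot: [-0.01, -3.137, 0.006]
ft_force: [-1.4, -1.7, -2.3]
grip_width: 0.0216
grasp_force: 43.2
```

```bash
python3 - <<'E'
from h import *
c=read_camera("side");print(bases(c,.36,.72,-.12,.05,150))
t=read_camera("top");print(bases(t,.36,.72,-.12,.05,135))
# steel plate outline: from start images, lighter/pinkish than bench at z=0
for n in("top","side"):
    k=dict(np.load(n+"0.npz"));x0,x1,y0,y1,res=.33,.53,-.32,-.15,.0005
    im=rectify(k,0,x0,x1,y0,y1,res).astype(int);g=im.sum(2)/3;r=im[...,2]-im[...,1]
    print(n,np.percentile(r,[5,25,50,75,95]))
    m=cv2.morphologyEx((cv2.GaussianBlur(r.astype(np.float32),(9,9),0)>4).astype(np.uint8),cv2.MORPH_OPEN,np.ones((9,9)))
    cv2.imwrite(f"pics/pm_{n}.png",np.hstack([im[:,:,::-1].astype(np.uint8),cv2.merge([m*255]*3)]))
    print(rects(m,k,0,x0,x1,y0,y1,res,.003))
plan((.43,-.23,.13,74))
E
```

```text
[(0.4525, -0.0362, 91.0, 63.5, 0.0), (0.5475, -0.036, 59.0, 53.0, 0.0), (0.6637, -0.0365, 65.5, 44.0, 0.0)]
[(0.4505, -0.039, 91.0, 63.0, 0.0), (0.5543, -0.0395, 76.5, 53.0, 0.0), (0.6599, -0.0395, 64.1, 43.5, -1.1)]
top [-9. -7. -6. -3.  7.]
[(0.4259, -0.2428, 109.3, 89.6, 72.8)]
side [-24. -10.  -9.  -7.   3.]
[]
42.13 [ 0.5672 -0.1264  0.1289] x [-1.     0.003 -0.001] z [ 0.001 -0.001 -1.   ] F [-0.3  0.6 -1.2] w 0.0214 43.184725642204285 j [ 0.47  0.59 -0.47  1.78  0.34  0.86  1.42]
phi 89.81
(0.43, -0.23, 0.13, 74) turn 3.45 shift [ 3.444 -4.578 -0.035]
```

```bash
python3 - <<'E'
from h import *
for n,ths in(("top",(2,4)),("side",(-5,-3,-1,1))):
  for th in ths:
    k=dict(np.load(n+"0.npz"));x0,x1,y0,y1,res=.33,.53,-.32,-.15,.0005
    im=rectify(k,0,x0,x1,y0,y1,res).astype(int);r=im[...,2]-im[...,1]
    m=cv2.morphologyEx((cv2.GaussianBlur(r.astype(np.float32),(9,9),0)>th).astype(np.uint8),cv2.MORPH_OPEN,np.ones((9,9)))
    print(n,th,rects(m,k,0,x0,x1,y0,y1,res,.002))
plan((.427,-.241,.13,73),(.427,-.241,.0575,None))
E
```

```text
top 2 [(0.426, -0.2429, 110.5, 90.9, 72.6)]
top 4 [(0.4259, -0.2428, 109.3, 89.6, 72.8)]
side -5 [(0.4271, -0.2393, 113.9, 94.1, 72.8)]
side -3 [(0.4273, -0.2393, 111.7, 92.0, 72.7)]
side -1 [(0.4274, -0.2394, 110.0, 90.2, 72.7)]
side 1 [(0.4273, -0.2395, 107.5, 88.0, 72.6)]
42.13 [ 0.5672 -0.1264  0.1289] x [-1.     0.003 -0.001] z [ 0.001 -0.001 -1.   ] F [-0.3  0.6 -1.2] w 0.0214 43.184725642204285 j [ 0.47  0.59 -0.47  1.78  0.34  0.86  1.42]
phi 89.81
(0.427, -0.241, 0.13, 73) turn 3.668 shift [ 3.352 -5.018 -0.035]
(0.427, -0.241, 0.0575, None) turn 0 shift [0.    0.    2.417]
```

Plate centre: (.427, -.241), with its y axis at 73°.

arm_command([
  [[18,0,0,0,0.73],[18,0,0,0,0.73],[18,0,0,0,0.73],[18,0,0,0,0.74],[18,0,0,0,0.74]],
])

```text
time_s: 42.55
tcp_pos: [0.569, -0.1236, 0.1287]
tcp_rot: [0.462, 3.106, 0.002]
ft_force: [0.1, 0.3, -2.5]
grip_width: 0.0212
grasp_force: 43.1
```

arm_command([
  [[18,0.479,-0.717,0,0],[18,0.479,-0.717,0,0],[18,0.479,-0.717,0,0],[18,0.479,-0.717,0,0]],
])

```text
time_s: 42.88
tcp_pos: [0.4884, -0.1901, 0.1287]
tcp_rot: [0.457, 3.106, 0.001]
ft_force: [0.9, -0.5, -2.3]
grip_width: 0.0211
grasp_force: 43.1
```

arm_command([
  [[18,0.479,-0.717,0,0],[18,0.479,-0.717,0,0],[18,0.479,-0.717,0,0],[18,0,0,0.8,0],[18,0,0,0.7,0]],
])

```text
time_s: 43.3
tcp_pos: [0.4286, -0.2414, 0.0839]
tcp_rot: [0.464, 3.103, -0.002]
ft_force: [1.1, 0.5, -3.3]
grip_width: 0.021
grasp_force: 43.1
```

arm_command([
  [[18,0,0,0,0],[18,0,0,0,0],[18,0,0,0,0]],
])

```text
time_s: 43.55
tcp_pos: [0.4291, -0.2392, 0.0842]
tcp_rot: [0.458, 3.107, 0.0]
ft_force: [-0.1, 0.2, -2.4]
grip_width: 0.021
grasp_force: 43.0
```

```bash
python3 - <<'E'
from h import *
plan((.427,-.241,.0575,73))
E
```

```text
43.55 [ 0.4291 -0.2392  0.0842] x [-0.958  0.288 -0.001] z [ 0.001  0.    -1.   ] F [-0.1  0.2 -2.4] w 0.021 43.0179101228714 j [ 0.71  0.53 -0.37  2.06  0.32  0.61  1.4 ]
phi 73.24
(0.427, -0.241, 0.0575, 73) turn 0.052 shift [ 0.05  -0.077  0.891]
```

arm_command([
  [[18,0.05,-0.08,0.3,0.05],[18,0,0,0.3,0],[18,0,0,0.2,0],[18,0,0,0.1,0],[18,0,0,0,0]],
])

```text
time_s: 43.97
tcp_pos: [0.4254, -0.2416, 0.0559]
tcp_rot: [-0.466, -3.106, -0.0]
ft_force: [-0.6, -0.6, 0.7]
grip_width: 0.0212
grasp_force: 43.6
```

arm_command([
  [[18,0,0,0,0],[18,0,0,0,0]],
])

```text
time_s: 44.13
tcp_pos: [0.4254, -0.2416, 0.0567]
tcp_rot: [-0.467, -3.107, 0.0]
ft_force: [-0.0, -0.3, 0.1]
grip_width: 0.021
grasp_force: 43.5
```

```bash
python3 - <<'E'
from h import *
plan((.427,-.241,.057,73))
E
```

```text
44.13 [ 0.4254 -0.2416  0.0567] x [-0.956  0.294  0.   ] z [-0. -0. -1.] F [-0.  -0.3  0.1] w 0.021 43.493499755859375 j [ 0.69  0.58 -0.33  2.08  0.36  0.54  1.37]
phi 72.91
(0.427, -0.241, 0.057, 73) turn -0.02 shift [-0.044  0.036 -0.01 ]
```

arm_command([
  [[25,0,0,0,0],[35,0,0,0,0],[50,0,0,0,0],[50,0,0,-0.4,0],[50,0,0,-0.8,0]],
])

```text
time_s: 44.55
tcp_pos: [0.4242, -0.241, 0.0911]
tcp_rot: [-0.466, -3.103, -0.003]
ft_force: [0.1, -0.1, 0.4]
grip_width: 0.0502
grasp_force: 0.0
```

arm_command([
  [[50,0,0,-1,0],[50,0,0,-1,0],[50,0,0,-1,0],[50,0,0,-0.5,0.88],[40,0,0,0,0.88]],
])

```text
time_s: 44.97
tcp_pos: [0.4272, -0.2424, 0.2013]
tcp_rot: [0.688, 3.059, -0.003]
ft_force: [-0.3, -0.9, -0.3]
grip_width: 0.04
grasp_force: 0.0
```

arm_command([
  [[40,0,0,0,0.88],[40,0,0,0,0.88],[40,0,0,0,0.88],[40,0,0,0,0.88],[40,0,0,0,0.88]],
])

```text
time_s: 45.38
tcp_pos: [0.4254, -0.2416, 0.1976]
tcp_rot: [1.215, 2.897, -0.0]
ft_force: [-0.1, 0.2, -0.4]
grip_width: 0.0398
grasp_force: 0.0
```

arm_command([
  [[40,0,0,0,0.88],[40,0,0,0,0.88],[40,0,0,0,0.88],[40,0,0,0,0.88],[40,0,0,0,0.88]],
])

```text
time_s: 45.8
tcp_pos: [0.4254, -0.2416, 0.1976]
tcp_rot: [1.704, 2.639, 0.0]
ft_force: [0.3, 0.1, 0.4]
grip_width: 0.0402
grasp_force: 0.0
```

arm_command([
  [[40,0,0,0,0.88],[40,0,0,0,0.88],[40,0,0,0,0.88],[40,0,0,0,0.88],[40,0,0,0,0.88]],
])

```text
time_s: 46.22
tcp_pos: [0.4254, -0.2416, 0.1976]
tcp_rot: [2.14, 2.3, 0.0]
ft_force: [0.9, 0.0, 1.4]
grip_width: 0.0402
grasp_force: 0.0
```

arm_command([
  [[40,0,0,0,0.88],[40,0,0,0,0.88],[40,0,0,0,0.88],[40,0,0,0,0]],
])

```text
time_s: 46.55
tcp_pos: [0.4255, -0.2415, 0.1976]
tcp_rot: [2.37, 2.062, 0.0]
ft_force: [0.1, 0.2, -0.5]
grip_width: 0.0397
grasp_force: 0.0
```

```bash
python3 - <<'E'
from h import *
plan((.6385,-.3037,.2,-7.5),(.6385,-.3037,.085,None))
E
```

```text
46.55 [ 0.4255 -0.2415  0.1976] x [ 0.138  0.99  -0.   ] z [ 0. -0. -1.] F [ 0.1  0.2 -0.5] w 0.0397 0.0 j [ 0.53  0.35 -0.09  1.93  0.04  0.86  0.28]
phi -7.93
(0.6385, -0.3037, 0.2, -7.5) turn -0.095 shift [-1.128  7.31  -0.08 ]
(0.6385, -0.3037, 0.085, None) turn 0 shift [0.    0.    3.833]
```

arm_command([
  [[40,-0.113,0.731,0,0],[40,-0.113,0.731,0,0],[40,-0.113,0.731,0,0],[40,-0.113,0.731,0,0],[40,-0.113,0.731,0,0]],
])

```text
time_s: 46.97
tcp_pos: [0.5328, -0.2735, 0.1975]
tcp_rot: [-2.364, -2.069, -0.0]
ft_force: [0.2, 0.4, 0.4]
grip_width: 0.0403
grasp_force: 0.0
```

arm_command([
  [[40,-0.113,0.731,0,0],[40,-0.113,0.731,0,0],[40,-0.113,0.731,0,0],[40,-0.113,0.731,0,0],[40,-0.113,0.731,0,0]],
])

```text
time_s: 47.38
tcp_pos: [0.639, -0.3051, 0.1973]
tcp_rot: [-2.364, -2.069, -0.0]
ft_force: [-0.2, 0.1, 0.2]
grip_width: 0.0404
grasp_force: 0.0
```

arm_command([
  [[40,0,0,0.7,0],[40,0,0,0.7,0],[40,0,0,0,0],[40,0,0,0,0],[40,0,0,0,0]],
])

```text
time_s: 47.8
tcp_pos: [0.6384, -0.3051, 0.1565]
tcp_rot: [2.365, 2.066, 0.001]
ft_force: [0.1, -0.2, 0.7]
grip_width: 0.04
grasp_force: 0.0
```

```bash
python3 - <<'E'
from h import *
plan((.6388,-.3037,.085,-7.5))
E
```

```text
47.8 [ 0.6384 -0.3051  0.1565] x [ 0.134  0.991 -0.   ] z [ 0.001 -0.    -1.   ] F [ 0.1 -0.2  0.7] w 0.04 0.0 j [ 0.46  0.7  -0.08  1.38  0.06  1.06  0.23]
phi -7.73
(0.6388, -0.3037, 0.085, -7.5) turn -0.049 shift [0.049 0.007 2.385]
```

arm_command([
  [[40,0.05,0,0.7,-0.05],[40,0,0,0.7,0],[40,0,0,0.5,0],[40,0,0,0.4,0],[40,0,0,0,0]],
])

```text
time_s: 48.22
tcp_pos: [0.6376, -0.3032, 0.0852]
tcp_rot: [-2.361, -2.07, 0.001]
ft_force: [-0.7, 0.1, 0.0]
grip_width: 0.0403
grasp_force: 0.0
```

arm_command([
  [[30,0,0,0,0],[20,0,0,0,0],[8,0,0,0,0],[8,0,0,0,0],[8,0,0,0,0]],
], squeeze=40)

```text
time_s: 48.63
tcp_pos: [0.639, -0.3038, 0.0883]
tcp_rot: [2.361, 2.069, 0.001]
ft_force: [-1.7, -0.5, 6.5]
grip_width: 0.0109
grasp_force: 41.3
```

arm_command([
  [[8,0,0,0,0],[8,0,0,0,0]],
])

```text
time_s: 48.8
tcp_pos: [0.639, -0.3038, 0.0883]
tcp_rot: [2.361, 2.069, 0.001]
ft_force: [-2.1, 0.8, 6.7]
grip_width: 0.0111
grasp_force: 41.3
```

arm_command([
  [[8,0,0,0,-0.9],[8,0,0,0,-0.9],[8,0,0,0,-0.9],[8,0,0,0,-0.9],[8,0,0,0,-0.9]],
])

```text
time_s: 49.22
tcp_pos: [0.6392, -0.3038, 0.0884]
tcp_rot: [1.948, 2.461, 0.001]
ft_force: [-0.9, 0.5, 6.8]
grip_width: 0.0112
grasp_force: 41.0
```

arm_command([
  [[8,0,0,0,-0.9],[8,0,0,0,-0.9],[8,0,0,0,-0.9],[8,0,0,0,-0.9],[8,0,0,0,-0.9]],
])

```text
time_s: 49.63
tcp_pos: [0.6395, -0.3037, 0.0883]
tcp_rot: [1.475, 2.77, 0.001]
ft_force: [-0.3, 1.3, 5.6]
grip_width: 0.0111
grasp_force: 41.0
```

arm_command([
  [[8,0,0,0,-0.9],[8,0,0,0,-0.9],[8,0,0,0,-0.9],[8,0,0,0,-0.9],[8,0,0,0,-0.9]],
])

```text
time_s: 50.05
tcp_pos: [0.6397, -0.3035, 0.0884]
tcp_rot: [0.955, 2.989, 0.0]
ft_force: [0.6, 0.3, 5.0]
grip_width: 0.0113
grasp_force: 41.0
```

arm_command([
  [[8,0,0,0,-0.9],[8,0,0,0,-0.9],[8,0,0,0,-0.9],[8,0,0,0,-0.6],[8,0,0,0,0]],
])

```text
time_s: 50.47
tcp_pos: [0.6398, -0.3033, 0.0883]
tcp_rot: [0.554, 3.089, 0.0]
ft_force: [-0.4, 1.7, 5.1]
grip_width: 0.0111
grasp_force: 41.1
```

```bash
python3 - <<'E'
from h import *
plan((.6388,-.3037,.085,70))
E
```

```text
50.47 [ 0.6398 -0.3033  0.0883] x [-0.938  0.348 -0.003] z [ 0.003 -0.001 -1.   ] F [-0.4  1.7  5.1] w 0.0111 41.109339594841 j [ 0.65  0.8  -0.45  1.45  0.38  0.98  1.32]
phi 69.65
(0.6388, -0.3037, 0.085, 70) turn -0.076 shift [ 0.026 -0.022  0.112]
```

Now I release the knob, lift away and do a final check.

arm_command([
  [[20,0,0,0,0],[35,0,0,0,0],[40,0,0,0,0],[40,0,0,-0.7,0],[40,0,0,-1,0]],
])

```text
time_s: 50.88
tcp_pos: [0.6363, -0.3031, 0.1346]
tcp_rot: [-0.559, -3.085, -0.002]
ft_force: [0.3, -0.6, 0.4]
grip_width: 0.04
grasp_force: 0.0
```

arm_command([
  [[40,0,0,-1,0],[40,0,0,-1,0],[40,0,0,-1,0],[40,0.9,0.2,-0.3,0],[40,0.9,0.2,0,0]],
])

```text
time_s: 51.3
tcp_pos: [0.5935, -0.2736, 0.2394]
tcp_rot: [0.561, 3.085, -0.001]
ft_force: [0.1, 0.5, -0.3]
grip_width: 0.04
grasp_force: 0.0
```

arm_command([
  [[40,0.9,0.9,0,0],[40,0.9,0.9,0,0],[40,0.3,0.9,0,0],[40,0,0.9,0,0],[40,0,0.9,0,0]],
])

```text
time_s: 51.72
tcp_pos: [0.5798, -0.1238, 0.2371]
tcp_rot: [0.561, 3.091, -0.001]
ft_force: [-0.2, -0.2, -0.2]
grip_width: 0.04
grasp_force: 0.0
```

arm_command([
  [[40,0,0.9,0,0],[40,0,0.9,0,0],[40,0,0.9,0,0],[40,0,0.9,0,0],[40,0,0.9,0,0]],
])

```text
time_s: 52.13
tcp_pos: [0.628, 0.0027, 0.2365]
tcp_rot: [-0.561, -3.091, 0.001]
ft_force: [0.1, -1.4, -0.3]
grip_width: 0.04
grasp_force: 0.0
```

arm_command([
  [[40,0,0.9,0,0],[40,0,0.9,0,0],[40,0,0.9,0,0],[40,0,0,0,0],[40,0,0,0,0]],
])

```text
time_s: 52.55
tcp_pos: [0.656, 0.0799, 0.2361]
tcp_rot: [-0.555, -3.091, -0.001]
ft_force: [0.2, -0.6, 0.5]
grip_width: 0.0402
grasp_force: 0.0
```

```bash
python3 - <<'E'
from h import *
st()
c=read_camera("side");t=read_camera("top")
cv2.imwrite("pics/f.png",np.vstack([cv2.resize(c["color"],(400,300)),cv2.resize(t["color"],(400,300))])[:,:,::-1])
cv2.imwrite("pics/f.png",np.hstack([cv2.resize(c["color"],(400,300)),cv2.resize(t["color"],(400,300))])[:,:,::-1])
print(bases(c,.36,.72,-.12,.05,150));print(bases(t,.36,.72,-.12,.05,135))
E
```

```text
52.55 [0.656  0.0799 0.2361] x [-0.938  0.348  0.001] z [-0.001  0.001 -1.   ] F [ 0.2 -0.6  0.5] w 0.0402 0.0 j [ 0.13  0.61 -0.52  1.41  0.31  1.2   0.8 ]
[(0.452, -0.0357, 90.0, 61.5, 0.0), (0.5567, -0.036, 74.5, 50.0, 0.0), (0.6634, -0.037, 64.3, 41.7, -1.0)]
[]
```

View pics/f.png

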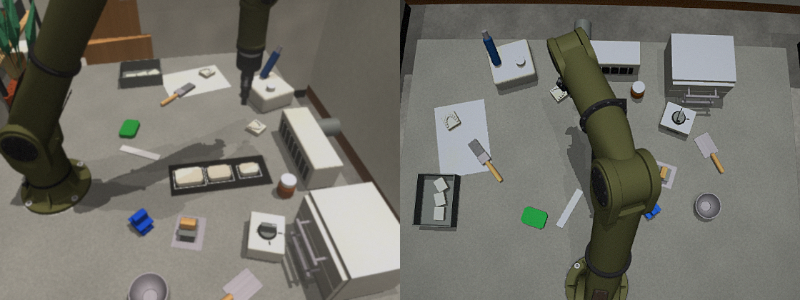

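The final view shows the bases in their outlines, the block centred on its plate, the knob back at off, and nothing else moved.

```bash
python3 -c "
from station import ticket
print(ticket.sign_off())"
```

```text
the job is handed in; nothing more can be done
None
```

I've handed the job in: all three bases are inside their outlines and were lapped large, medium, small with the extraction on, the block is back on its plate (within about 2 mm of centre), and the knob is off.

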